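Bring the stone stage back under the microscope and lock it

ROBOT

A 6-joint arm with a two-finger parallel gripper is mounted at the origin on the work surface. World frame = base frame: x ahead of the robot, y to its left, z up, the work surface at z = 0. Lengths are in mm, angles in rad, forces in N, time in s.
With the tool pointing down it reaches from about 275 to 750 mm from the base axis. Payload 10.2 kg.
Tool frame: the origin (TCP) lies midway between the tips of the shut fingers; the grasp point (between the pads) lies 19 mm behind it; z points along the fingers, y is the line along which they close (so a half turn about z gives the same grasp; the last joint's range is limited). The gripper opens to 85 mm and grips with 20 to 120 N. Pads are 22 mm wide; open, the fingers measure 114 mm over their backs; the gripper's body (76 mm by 85 mm) begins 54 mm behind the grasp point. The pads swing forward as they close: fully open they stand 13 mm farther back than shut.
Start: joints at [1.025, 0.313, 1.498, -0, 1.331, -0.223], TCP at [166.555, 497.886, 231.294] pointing down, gripper open.
Joint ranges: [-2.94, 2.94], [-0.97, 2.17], [0.19, 2.56], [-1.23, 4.37], [0.02, 3.11], [-2.88, 2.88]. Speed limits (rad/s): [2.39, 2.39, 3.01, 3.14, 3.14, 3.14].

INTERFACE

Orientations are given as a unit quaternion [w, x, y, z].
In Python, from rig import ctrl gives the robot as it stands.
- The arm moves only by the tool send_rows, never from a script. Its argument "targets" is a list of rows, each an object with "offset": the shift along the world's x, y, z in cm, a list of three; "spin": the turn about the world's z in rad. A call has 1 to 8 rows; each row is the pose to reach, as a shift and turn from the pose commanded when the call began; what a row does not reach only later rows make up. A row lasts 1/12 s, in which the tool goes at most 41.7 mm and 7.16 degrees, less where a joint would pass 70% of its speed; a pose out of reach is approached as far as the arm can. A call with a gripper value outside its range is refused whole. "grip" is the opening, from 0 (shut) to 1 (fully open), set as the call begins (left out, the last holds). The fingers move at their own pace and stop on an object; "squeeze" is the grip in N (left out, the last holds). Time passes only in rows, so rows that repeat a pose let the fingers close. It gives the time, the measured TCP pose, the force, the opening and the grip force at its end, in the units of the state.
- ctrl.sense(): the state, without advancing time (a new reading comes with each control period).
- ctrl.capture(name): name is "scene" or "top"; returns (picture, depth): 420x560x3 uint8, red, green, blue; 420x560 float32, mm along the optical axis (not along the pixel's ray), 0 where there is no reading.
- ctrl.calibration(name): a dict with "fx", "fy", "cx", "cy" (pixels), "view" (4x4, takes a point from world to camera coordinates). Camera axes: x right, y down, z forward; pixel columns grow to the right and rows downward; lengths in mm; the calibration is good to about 2 mm. A picture is of the moment at which its call begins. calibration takes no time and is no camera call.
- ctrl.finish_job(): hands the job in; it is judged then, once.
Trained networks look in the newest picture that a camera, given by its name, has taken for a name from the list of things; names that differ only in an ending like _2 or _b are one class to them, and where a whole thing is asked for, a point or a joint stands for the part that bears it (a point fixed in the world has none). Each returns a list of dicts, best first, with "conf" (0 to 1); they miss things now and then, are a little off and sometimes report something else, mostly with a low value. They report only what shows in the picture. A call takes as long as a camera call. They do not tell look-alikes from the thing itself.
- ctrl.search_frame(camera, query): "box" ([left, top, right, bottom] in pixels, round what is visible of it).
- ctrl.place_of(camera, query): "uv" ([column, row] in pixels: a listed point, or the origin of a listed thing).
The state is a dict: "time_s": time; "joints": joint angles; "dq": joint speeds; "tau": joint torques, N m; "eef_pos": TCP position; "ee_rot": TCP orientation; "force": force on the tool from outside, world axes, zero at the start; "wrist_torque": the same for the moment, N m; "grip_width": opening from 0.0 (shut) to 1.0 (fully open); "grip_force": force on a finger pad.
Only numpy, scipy, OpenCV 4.12 (cv2) and the standard library are available. Lean on these libraries where they do the work, as an engineer would, in place of code of your own. Each camera call takes 0.05 s, during which the arm holds its last target. There are 200 camera calls.

TASK

The sliding stage with the tray of stones has been pulled aside along its rail for loading. Loosen its red wing knob, slide the stage along the rail until its round black plate is centred under the microscope's objective, and tighten the knob fully again. Free the clamp before you move the stage, keep the tray of stones standing on its plate, and leave the microscope and everything else as it is.

Things in the scene. Friction and masses are not known exactly. Their poses are not given: they have to be found in the camera images.
- knob_grip (a point): Red wing knob of the clamp, on the stage's robot side. Wing 64 mm long, 12 thick, 32 high, turning about its middle. Point on the turning axis, 11 mm below the wing's outer end (21 mm of wing, then a hub of radius 14, below it), about 78 mm over the table. Own z: outward along the axis, 30 deg from vertical, leaning from the rail to the robot's side; x: along the wing, turns with it.
- clamp (a joint): Wing knob angle, rad: 0 fully loose, 1.5 fully tight (end stops). Grows clockwise seen from its outer end (about minus knob_grip's z): clockwise tightens. Its cam bites from 0.9 up, below that the stage slides freely. Starts at 1.30 to 1.48. At 0.75 the wing is square to the rail. Stays where left; turning takes 0.2 to 0.3 N m. The knob rides on the stage, which can be slid by it.
- stage_plate (a point): Centre of the top of the round black plate (84 mm across, top 74 mm above the table) on the blue sliding stage (92 mm across the rail, 90 mm along it). Own y: along the rail; z: up; x: across the rail, away from the robot.
- stage (a joint): Travel of the stage along the rail from where it started, m, positive along stage_plate's own y. Freed, the stage (1 kg) needs about 2 N to slide and stays where it is left; clamped, it holds against some 40 N. The aluminium rail is 520 mm long, with black end stops.
- scope_axis (a point): Centre of the microscope objective's lower face, 236 mm above the table; the plate's centre belongs straight below it. Starts 140 to 280 mm along the rail from the plate, on either side. A lamp bar (150 mm along the rail, 247 to 277 mm above the table) reaches 72 mm from this axis towards the robot, so the knob there is reached by the leaning tool. Stage and tray pass under it all.
- scope: The whole microscope with stand, fixed; its origin lies on the table under the optical axis, x towards the post 200 mm behind.
- tray_mid (a point): Loose white round tray with three cut stones set in it, 68 mm across and 10 mm high, 60 g, standing on the black plate; the point is at its centre, half-way up.
- water: Bystander: clear water bottle, blue cap, 62 mm across, 205 mm high; origin at its foot.
- juice: Bystander: juice bottle, white cap, 68 mm across, 165 mm high; origin at its foot.
- refractometer: Bystander: black refractometer, 62 x 172 x 56 mm; origin under its body.
- polariscope: Bystander: black polariscope, 90 mm across, 155 mm high; origin at its foot.
- torch: Bystander: black pen torch lying between the robot and the rail, 138 mm long along its own x, 26 mm thick; origin under its middle.
- loupe: Bystander: folded steel loupe lying between the robot and the rail, 85 x 30 mm, 18 mm high; origin under its middle.
- stone_box: Bystander: flat white stone box lying between the robot and the rail, 64 x 64 mm, 21 mm high; origin under its centre.
- tweezers: Bystander: steel tweezers lying flat beyond the left end of the rail, 160 mm long along their own x, 20 mm wide, 10 mm high; origin under the middle.
There are look-alikes about, which are no part of the job. What is shaped like the part that bears tray_mid but yellow is not meant.

How it is judged:
By the outcome, as a careful person would: the job done as asked, in the order asked, and still so for the second after the job is handed in, with the robot touching nothing.
It also fails if it takes over 43 s, if anything falls off the work surface, if the arm or the gripper's body presses on something with over 40 N, if the wrist force passes 120 N, or if a joint passes its speed limit or range.

## Working session

There is one attempt and no reset: what is moved stays moved. The work goes in short steps, Python scripts to look and compute and a tool call to move; the robot and the scene stay as the last step left them, time stands still between calls to the robot, and variables do not carry over. Pictures are saved under pics/ and viewed, at most 10 in all, crops included, and the job is handed in when it is done.

Besides the shell and the picture viewer there is one more tool, called after "Request:" as name(argument=value, ...), one argument or row to a line, values as JSON. send_rows: Moves the arm, as the interface text tells. Its arguments: {"type":"object","properties":{"targets":{"type":"array"},"grip":{"type":"number"},"squeeze":{"type":"number"}},"required":["targets"]}

```bash
mkdir -p pics; ls; cat > h.py <<'E'
import numpy as np, cv2
from rig import ctrl
def shot(c,name=None):
    p,d=ctrl.capture(c)
    if name: cv2.imwrite(f'pics/{name}.png',cv2.cvtColor(p,cv2.COLOR_RGB2BGR))
    return p,d
def back(c,u,v,z):
    k=ctrl.calibration(c);return k
def pt(c,uv,depth):
    k=ctrl.calibration(c);V=np.array(k['view']);u,v=np.asarray(uv,float)
    pc=np.array([(u-k['cx'])/k['fx']*depth,(v-k['cy'])/k['fy']*depth,depth,1])
    return (np.linalg.inv(V)@pc)[:3]
def cloud(c,d):
    k=ctrl.calibration(c);V=np.linalg.inv(np.array(k['view']))
    v,u=np.mgrid[:d.shape[0],:d.shape[1]]
    P=np.stack([(u-k['cx'])/k['fx']*d,(v-k['cy'])/k['fy']*d,d],-1)
    return P@V[:3,:3].T+V[:3,3]
def tri(uvs):
    A=[]
    for c,(u,v) in uvs.items():
        k=ctrl.calibration(c);V=np.array(k['view']);K=np.array([[k['fx'],0,k['cx']],[0,k['fy'],k['cy']],[0,0,1]])
        P=K@V[:3];A+=[u*P[2]-P[0],v*P[2]-P[1]]
    A=np.array(A);return np.linalg.lstsq(A[:,:3],-A[:,3],rcond=None)[0]
E
python3 - <<'E'
from h import *
np.set_printoptions(precision=3,suppress=True)
s=ctrl.sense();print(s)
for c in('scene','top'):
    p,d=shot(c,c);np.savez(c,p=p,d=d)
    for q in('knob_grip','stage_plate','scope_axis','tray_mid'):
        print(c,q,[(np.round(r['uv'],1),round(r['conf'],2)) for r in ctrl.place_of(c,q)])
E
```

```text
pics
{'time_s': 0.0, 'joints': array([ 1.025,  0.313,  1.498,  0.   ,  1.331, -0.223]), 'dq': array([-0.001,  0.   , -0.001, -0.   , -0.001,  0.001]), 'tau': array([  0.001, -41.227, -25.975,  -0.   ,   0.004,   0.   ]), 'eef_pos': array([166.406, 497.643, 230.714]), 'ee_rot': array([-0.   ,  0.161,  0.987, -0.001]), 'force': array([-0.201, -0.031,  0.618]), 'wrist_torque': array([ 0.043, -0.01 , -0.   ]), 'grip_force': 0.0, 'grip_width': 1.0036552395697433}
scene knob_grip [(array([314.7, 196.7]), 0.4)]
scene stage_plate [(array([168.4, 235.5]), 0.72), (array([336.5, 214. ]), 0.64)]
scene scope_axis [(array([276.4, 207.4]), 0.66)]
scene tray_mid [(array([399.8, 229.4]), 0.7), (array([324.7, 191.4]), 0.66), (array([367.9, 250.5]), 0.64), (array([377.1, 167.9]), 0.58), (array([334.1, 211.4]), 0.48)]
top knob_grip [(array([230.2, 220.3]), 0.61)]
top stage_plate [(array([233.4, 184.3]), 0.74)]
top scope_axis [(array([444.6, 241.3]), 0.64)]
top tray_mid [(array([212.7, 242.8]), 0.87), (array([224.2, 142. ]), 0.78), (array([178., 147.]), 0.68), (array([230.7, 183.5]), 0.61)]
```

View pics/scene.png

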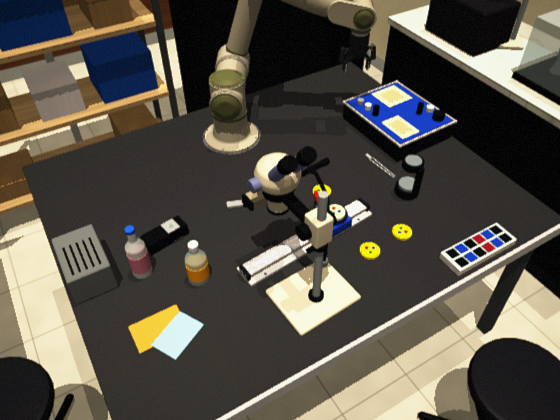

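View pics/top.png

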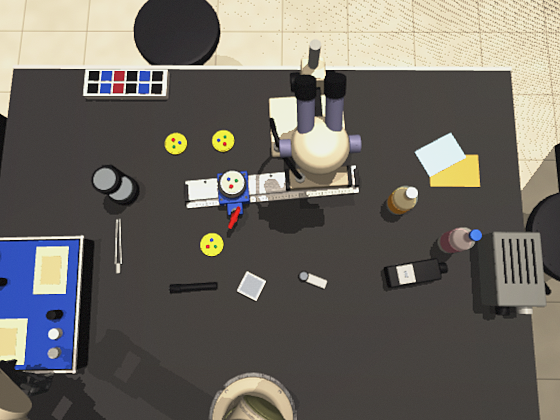

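The scene view shows the stage with its tray at about (335,213) under the scope's left side, the knob at (318,196) and the objective at (277,207). The top view shows the plate at (233,184), the red wing at (235,217), the rail from (187,190) to (357,180), and the scope head at (320,145).

```bash
python3 - <<'E'
from h import *
np.set_printoptions(precision=1,suppress=True)
S=np.load('scene.npz');T=np.load('top.npz')
for c in('scene','top'):
    k=ctrl.calibration(c);V=np.linalg.inv(np.array(k['view']));print(c,k['fx'],V[:3,3])
Cs=cloud('scene',S['d']);Ct=cloud('top',T['d'])
print('table z',Ct[300,150],Cs[300,150], 'depth ok')
# plate/tray in top: points
for c,C,p in(('top',Ct,T['p']),('scene',Cs,S['p'])):
    z=C[...,2];h=cv2.cvtColor(p,cv2.COLOR_RGB2HSV).astype(int)
    red=((h[...,0]<8)|(h[...,0]>172))&(h[...,1]>150)&(h[...,2]>70)&(z>40)&(z<130)
    blue=(h[...,0]>105)&(h[...,0]<128)&(h[...,1]>150)&(z>30)&(z<90)
    near=(abs(C[...,1])<330)&(C[...,0]>300)&(C[...,0]<620)
    for n,m in(('red',red&near),('blue',blue&near)):
        P=C[m];print(c,n,len(P),P.mean(0) if len(P) else'',P.min(0) if len(P) else'',P.max(0) if len(P) else '')
        if n=='red':
            vv,uu=np.nonzero(m);print(np.c_[uu,vv,P].round(0)[::6])
# rail from top: z 20..60 bright
z=Ct[...,2];m=(z>12)&(z<45)&(T['p'].min(-1)>120)&(abs(Ct[...,1])<350)&(Ct[...,0]>350)&(Ct[...,0]<620)
P=Ct[m];print('rail',len(P),cv2.minAreaRect(P[:,:2].astype(np.float32)),np.median(P[:,2]))
print('tray tri',tri({'top':(230.7,183.5),'scene':(334.1,211.4)}),'plate',tri({'top':(233.4,184.3),'scene':(336.5,214)}),'knob',tri({'top':(230.2,220.3),'scene':(314.7,196.7)}))
def rayz(c,uv,z0):
    a=pt(c,uv,100);b=pt(c,uv,1000);t=(z0-a[2])/(b[2]-a[2]);return a+t*(b-a)
print('scope',rayz('scene',(276.4,207.4),236),'plate',rayz('top',(233.4,184.3),74),rayz('scene',(336.5,214),74))
for c,n,(x0,y0,x1,y1) in(('scene','cs',(215,140,385,290)),('top','ct',(165,120,375,270))):
    p=np.load(c+'.npz')['p'][y0:y1,x0:x1]
    p=cv2.cvtColor(p,cv2.COLOR_RGB2BGR);p=cv2.resize(p,None,fx=3.8,fy=3.8,interpolation=cv2.INTER_CUBIC);p=cv2.convertScaleAbs(p,alpha=1.3,beta=15)
    cv2.imwrite(f'pics/{n}.png',p)
E
```

```text
scene 508.47089656314887 [1601.5 -690.2 1310.7]
top 441.5682170475451 [ 364.   -98.2 1316.5]
table z [319.  307.9   0.9] [ 612.  -585.1   -2.8] depth ok
top red 119 [552.6  58.2  85.6] [523.7  42.5  57.7] [583.7  75.7 104.7]
[[237. 207. 584.  51.  80.]
 [236. 209. 577.  53.  85.]
 [237. 210. 571.  48. 105.]
 [238. 211. 568.  45. 102.]
 [238. 212. 566.  45.  98.]
 [237. 213. 563.  48.  97.]
 [235. 214. 561.  54.  96.]
 [233. 215. 560.  61.  81.]
 [231. 216. 560.  69.  65.]
 [231. 217. 558.  70.  60.]
 [237. 217. 554.  49.  85.]
 [236. 218. 551.  52.  86.]
 [235. 219. 548.  55.  87.]
 [234. 220. 545.  57.  87.]
 [233. 221. 543.  61.  83.]
 [232. 222. 539.  63.  86.]
 [232. 223. 537.  63.  87.]
 [233. 224. 535.  61.  78.]
 [229. 226. 529.  72.  77.]
 [230. 227. 527.  69.  77.]]
top blue 277 [601.8  64.5  48. ] [566.7  19.6  33.6] [618.9 108.   78. ]
scene red 35 [567.9  49.8  89.7] [543.8  38.6  57.9] [586.5  64.7 106.4]
[[315. 191. 544.  62.  89.]
 [316. 193. 559.  56.  95.]
 [314. 195. 558.  49.  88.]
 [316. 196. 575.  45.  99.]
 [316. 198. 582.  41.  97.]
 [317. 200. 582.  46.  85.]]
scene blue 0   
rail 728 ((482.50299072265625, 9.107421875), (448.7377624511719, 225.66493225097656), 36.68416976928711) 19.332856443827268
tray tri [652.1  70.1  77.9] plate [656.2  70.9  66.6] knob [545.4  66.3  61.6]
scope [ 671.6 -166.   236. ] plate [651.2  63.7  74. ] [663.2  71.6  74. ]
```

View pics/cs.png

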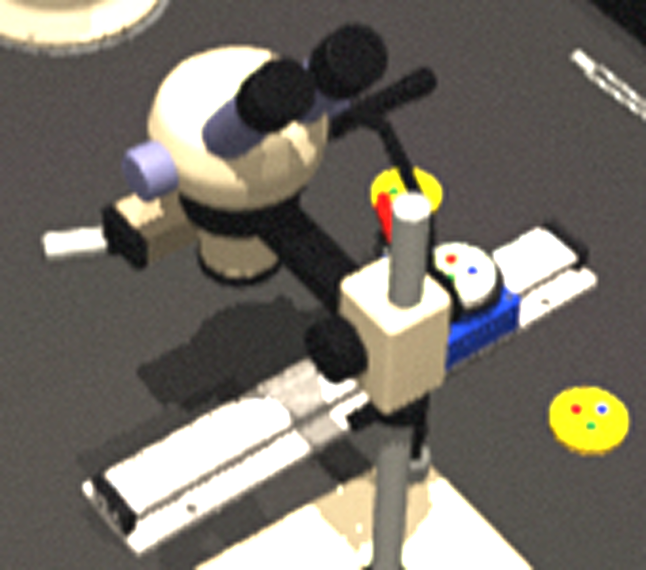

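View pics/ct.png

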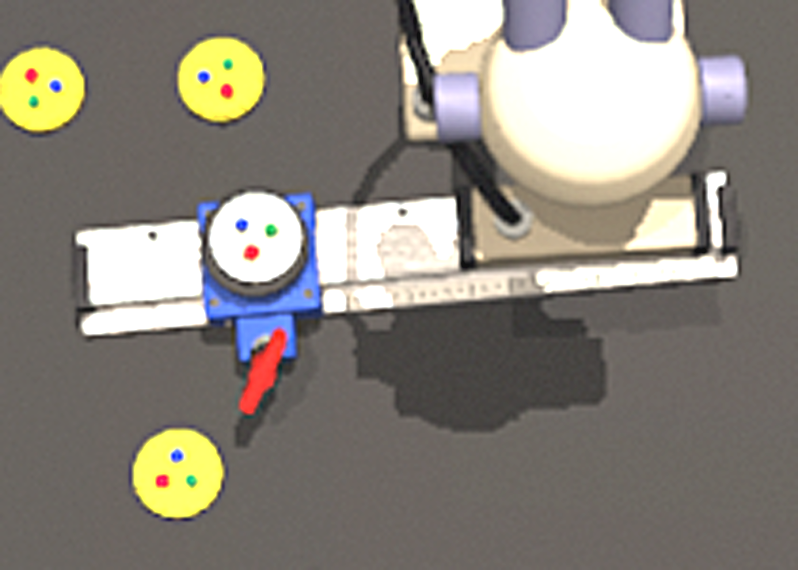

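The scene crop shows the objective's lower face at about (277,209) and the white tray at (338,212). The top crop shows the wing's robot-side end lying to the left, so it is near tight. The cream lamp bar sits at about (294–349, 168–188), and the rail is slightly skewed. Next I'll measure these more finely.

```bash
cat >> h.py <<'E'
def rayz(c,uv,z0):
    a=pt(c,uv,100);b=pt(c,uv,1000);t=(z0-a[2])/(b[2]-a[2]);return a+t*(b-a)
E
python3 - <<'E'
from h import *
np.set_printoptions(precision=1,suppress=True)
D={}
for c in('scene','top'):
    L=[];Q={q:[] for q in('scope_axis','stage_plate','knob_grip')}
    for i in range(4):
        p,d=shot(c);L.append((p,d))
        for q in Q:
            for r in ctrl.place_of(c,q): Q[q].append(r['uv'])
    print(c,{q:np.array(v) for q,v in Q.items()})
    d=np.array([l[1] for l in L]);d[d==0]=np.nan
    D[c]=(np.mean([l[0] for l in L],0).astype(np.uint8),np.nan_to_num(np.nanmedian(d,0)))
    np.savez(c+'m',p=D[c][0],d=D[c][1])
p,d=D['top'];C=cloud('top',d);z=C[...,2]
m=(p.min(-1)>110)&(z>8)&(z<50)&(C[...,0]>595)&(C[...,0]<720)&(C[...,1]<230)&(C[...,1]>-350)
m=cv2.morphologyEx(m.astype(np.uint8),cv2.MORPH_OPEN,np.ones((3,3)))
n,l,st,ce=cv2.connectedComponentsWithStats(m);print(st[1:])
P=C[m>0];print('rail z pct',np.percentile(P[:,2],[5,25,50,75,95]),cv2.minAreaRect(P[:,:2].astype(np.float32)))
# front edge per column
pts=[]
for u in range(192,355):
    vs=np.nonzero(m[:,u])[0]
    if len(vs) and abs(u-234)>22: pts.append((u,vs.max()))
pts=np.array(pts,float);k=np.polyfit(pts[:,0],pts[:,1],1)
for _ in range(4):
    r=pts[:,1]-np.polyval(k,pts[:,0]);k=np.polyfit(*pts[abs(r)<1.5].T,1)
a=rayz('top',(192,np.polyval(k,192)),20);b=rayz('top',(352,np.polyval(k,352)),20);print('front edge',k,a,b,'dir deg',np.degrees(np.arctan2(a[0]-b[0],a[1]-b[1])))
# tray
for c,g in(('top',(231,183)),('scene',(337,211))):
    p,d=D[c];C=cloud(c,d);u0,v0=g
    w=(p.min(-1)>115).astype(np.uint8);w[:v0-14]=0;w[v0+14:]=0;w[:,:u0-16]=0;w[:,u0+16:]=0
    w=cv2.morphologyEx(w,cv2.MORPH_CLOSE,np.ones((5,5)))
    n,l,st,ce=cv2.connectedComponentsWithStats(w);i=l[v0,u0] or 1+st[1:,4].argmax()
    cn,_=cv2.findContours((l==i).astype(np.uint8),0,2);e=cv2.fitEllipse(cn[0]);print(c,st[i],ce[i],e,rayz(c,e[0],84),'med',np.median(C[l==i],0))
E
```

```text
scene {'scope_axis': array([[277.9, 209.1],
       [276.7, 207.7],
       [276.9, 209.8],
       [316.7, 194.7]]), 'stage_plate': array([[334.2, 209.4],
       [338.8, 213.1],
       [407.8, 194.6],
       [333.4, 211.2],
       [336.1, 213.2]]), 'knob_grip': array([[314.9, 195.6],
       [316.5, 196.1],
       [143.9, 270.9],
       [336.1, 211.7],
       [317.4, 195.5],
       [143. , 272. ],
       [318.8, 194.3]])}
top {'scope_axis': array([], dtype=float64), 'stage_plate': array([[233.8, 185.7],
       [251.7, 284.6],
       [235.2, 182.5],
       [229.3, 183.2],
       [230.5, 183.9]]), 'knob_grip': array([[232. , 222.2],
       [315.5, 281.7],
       [230.6, 222. ],
       [232.9, 218.1],
       [232. , 220. ]])}
[[ 248  173   51   29 1022]
 [ 186  179   32   21  571]
 [ 306  188   53    9  302]
 [ 187  199   32    8  190]]
rail z pct [10.4 12.3 14.8 32.  34.1] ((659.5403442382812, -44.447174072265625), (83.57778930664062, 518.9491577148438), 5.803760528564453)
front edge [ -0.1 224.2] [594.3 192.8  20. ] [ 642.4 -285.6   20. ] dir deg -5.738685672303153
top [215 171  30  26 542] [229.3 182.7] ((229.0693359375, 183.19964599609375), (22.755264282226562, 31.428855895996094), 66.2806396484375) [652.1  74.9  84. ] med [655.2  72.7  84.2]
scene [321 202  32  23 388] [338.3 212.5] ((338.643798828125, 213.5561981201172), (21.236021041870117, 32.94449996948242), 75.55077362060547) [672.8  72.8  84. ] med [669.2  75.4  86.7]<stdin>:12: RuntimeWarning: All-NaN slice encountered
```

```bash
python3 - <<'E'
from h import *
np.set_printoptions(precision=1,suppress=True)
D={c:(np.load(c+'m.npz')['p'],np.load(c+'m.npz')['d']) for c in('scene','top')}
th=np.radians(5.77);U=np.array([-np.sin(th),np.cos(th)]);W=np.array([np.cos(th),np.sin(th)]);O=np.array([659.5,-44.4])
def ab(P): return np.c_[(P[:,:2]-O)@U,(P[:,:2]-O)@W,P[:,2]]
for c in('top','scene'):
    p,d=D[c];C=cloud(c,d);z=C[...,2];near=(abs(C[...,1]-70)<70)&(abs(C[...,0]-655)<75)
    for lo,hi,n in((79,92,'tray'),(66,92,'plate+tray')):
        m=near&(z>lo)&(z<hi)&(d>0);h=cv2.cvtColor(p,cv2.COLOR_RGB2HSV);m&=~((h[...,0]>100)&(h[...,0]<130)&(h[...,1]>120)&(h[...,2]>60))
        n_,l,st,ce=cv2.connectedComponentsWithStats(m.astype(np.uint8));i=1+st[1:,4].argmax()
        cn,_=cv2.findContours((l==i).astype(np.uint8),0,1);P=C[l==i]
        (e,r)=cv2.minEnclosingCircle(P[:,:2].astype(np.float32));ep=cv2.fitEllipse(max(cn,key=len))
        print(c,n,st[i],'ell',np.array(ep[0]),np.array(ep[1]),rayz(c,ep[0],84 if n=='tray' else 76),'circ',np.array(e),r,'ab',ab(np.array([[*e,0]])))
    # blue stage
    m=(h[...,0]>100)&(h[...,0]<130)&(h[...,1]>150)&(h[...,2]>60)&(abs(C[...,1]-70)<80)&(C[...,0]>540)&(C[...,0]<730)&(d>0)
    B=ab(C[m]);print(c,'blue ab',len(B),B.min(0),B.max(0))
    # scope parts by height bands
    for lo,hi in((225,243),(244,285),(285,320),(320,400),(400,460)):
        m=(z>lo)&(z<hi)&(abs(C[...,1]+130)<190)&(C[...,0]>480)&(C[...,0]<950)&(d>0)
        if m.sum(): B=ab(C[m]);print(c,lo,hi,len(B),'a',np.percentile(B[:,0],[1,5,50,95,99]),'b',np.percentile(B[:,1],[1,5,50,95,99]))
E
```

```text
top tray [221 171  24  24 421] ell [232.4 182.5] [22.5 22.9] [654.3  65.5  84. ] circ [654.7  66. ] 33.91511154174805 ab [[110.3   6.3   0. ]]
top plate+tray [218 170  28  28 614] ell [231.6 183.8] [27.1 27.7] [652.3  68.7  76. ] circ [653.3  68.7] 41.717071533203125 ab [[113.1   5.2   0. ]]
top blue ab 395 [ 68.4 -78.   -3.2] [157.9  60.9  92.4]
top 244 285 1162 a [-198.9 -193.8 -122.   -44.7  -39.6] b [-73.9 -72.4 -56.1 -29.7 -24. ]
top 285 320 104 a [-151.6 -149.7  -73.6  -17.8  -15.4] b [-56.2 -54.  -42.  162.6 212.5]
top 320 400 2083 a [-207.9 -197.5 -117.9  -29.1  -19.5] b [-63.6 -59.2  10.5 198.6 213.8]
top 400 460 2840 a [-172.2 -165.7 -121.6  -75.6  -69.1] b [-51.8 -44.   13.  191.1 204.8]
scene tray [330 204  16  16 146] ell [337.7 210.6] [11.  17.6] [659.9  78.   84. ] circ [656.2  69.4] 35.47412109375 ab [[113.6   8.2   0. ]]
scene plate+tray [330 204  18  19 202] ell [338.9 211.9] [13.7 20.5] [660.8  82.9  76. ] circ [656.4  71.7] 43.51342010498047 ab [[115.9   8.5   0. ]]
scene blue ab 168 [74.9 22.4 18.5] [157.7  50.1  92.3]
scene 225 243 53 a [-151.7 -149.3 -133.9 -111.7 -102.4] b [  1.3  13.  204.9 214.  215. ]
scene 244 285 717 a [-199.1 -197.9 -151.9 -113.4  -17.4] b [-68.3 -60.1  -2.4 221.4 223.5]
scene 285 320 425 a [-178.6 -177.9 -142.5  -97.4  -16.5] b [ -7.2  12.2 191.5 222.8 223.5]
scene 320 400 2169 a [-208.6 -198.5 -138.6  -29.5  -18.8] b [-18.1   2.9  78.5 221.6 222.8]
scene 400 460 836 a [-174.  -169.7 -136.5  -98.1  -87.1] b [-44.7 -34.2  42.1 213.5 214.9]
```

```bash
python3 - <<'E'
from h import *
np.set_printoptions(precision=1,suppress=True)
D={c:(np.load(c+'m.npz')['p'],np.load(c+'m.npz')['d']) for c in('scene','top')}
th=np.radians(5.77);U=np.array([-np.sin(th),np.cos(th)]);W=np.array([np.cos(th),np.sin(th)]);O=np.array([659.5,-44.4])
def ab(P): P=np.atleast_2d(P);return np.c_[(P[:,:2]-O)@U,(P[:,:2]-O)@W,P[:,2]]
for uv in((277.2,208.9),(277.9,206.8),(276.5,210)):print('obj',ab(rayz('scene',uv,236)))
p,d=D['top'];C=cloud('top',d);z=C[...,2]
# bar ends: front face rows at z~277, per-row extents
for v in range(168,190,3):
    m=(z[v]>240)&(z[v]<285)&(C[v,:,0]<640)&(C[v,:,1]<0)&(d[v]>0);u=np.nonzero(m)[0]
    if len(u): print(v,u.min(),u.max(),ab(C[v,[u.min(),u.max()]]).ravel(), ab(rayz('top',(u.min()-.5,v),277))[0,0],ab(rayz('top',(u.max()+.5,v),277))[0,0])
for c in D:
    p,d=D[c];C=cloud(c,d);z=C[...,2];h=cv2.cvtColor(p,cv2.COLOR_RGB2HSV).astype(int)
    m=((h[...,0]<8)|(h[...,0]>172))&(h[...,1]>120)&(h[...,2]>60)&(z>40)&(z<120)&(abs(C[...,1]-58)<50)&(C[...,0]>500)&(C[...,0]<600)&(d>0)
    P=ab(C[m]);r=cv2.minAreaRect(P[:,:2].astype(np.float32));print(c,'wing',len(P),r,'mean',P.mean(0))
    vv,uu=np.nonzero(m);r2=cv2.minAreaRect(np.c_[uu,vv].astype(np.float32));print(r2,ab(rayz(c,r2[0],82)))
    print('knob net',ab(rayz(c,(231.9,220.6) if c=='top' else (316.9,195.4),78)))
p,d=D['scene'];C=cloud('scene',d)
t=np.array([166.4,497.6,230.7]);r=np.array([np.cos(1.025),np.sin(1.025)]);s=np.array([-r[1],r[0]])
Q=(C-t);m=(d>0)&(np.hypot(Q[...,0],Q[...,1])<230)&(Q[...,2]>-30)
for lo in range(-20,420,25):
    k=m&(Q[...,2]>=lo)&(Q[...,2]<lo+25)
    if k.sum()>4:
        P=Q[k][:,:2];print(lo,k.sum(),'radial',np.percentile(P@r,[2,50,98]),'side',np.percentile(P@s,[2,50,98]))
E
```

```text
obj [[-124.     6.3  236. ]]
obj [[-117.1    0.4  236. ]]
obj [[-128.3    8.7  236. ]]
171 285 351 [ -40.3  -25.9  278.7 -199.5  -40.3  276.4] -39.152508118598256 -200.64877695930363
174 285 351 [ -39.7  -32.7  276.4 -198.6  -47.8  276.6] -38.46887671182448 -199.77380212409255
177 285 352 [ -39.   -40.3  276.8 -200.3  -55.3  276. ] -37.78687769322716 -201.30087555712248
180 286 352 [ -40.7  -48.2  277.9 -199.2  -62.9  276.9] -39.51293303586046 -200.4272325729027
183 286 352 [ -40.   -55.7  278.2 -198.4  -70.2  276.6] -38.831334771946906 -199.55566664207302
186 286 351 [ -39.4  -62.4  275.1 -197.6  -74.2  261.7] -38.151358186078916 -196.29468088068543
189 286 316 [ -38.7  -69.   271.9 -112.7  -71.5  251.6] -37.47299749761925 -111.73969091951957
scene wing 36 ((106.49810028076172, -87.81770324707031), (10.353538513183594, 48.34575653076172), 32.74569320678711) mean [103.2 -82.1  88.7]
((315.5, 197.0), (12.0, 3.0), 90.0) [[104.8 -85.2  82. ]]
knob net [[116.5 -91.6  78. ]]
top wing 124 ((114.77325439453125, -94.26649475097656), (24.64614486694336, 65.0611572265625), 23.574291229248047) 
[... 265 characters left out ...]
  56.7] side [-21.5  -3.8  18.7]
55 112 radial [-70.7 -30.4  72.8] side [-24.9  -3.7  24.3]
80 167 radial [-68.9  -5.8  70.2] side [-26.1  -9.4  20.3]
105 171 radial [-66.3 -11.4  66.7] side [-25.3  -9.3  17.6]
130 113 radial [-36.5  -5.2  34.4] side [-37.8 -29.1  -2.6]
155 145 radial [-35.7  -4.1  36. ] side [-37.7 -28.2   2.2]
180 89 radial [-35.9  -6.5  32.6] side [-38.6 -29.1  -5.2]
205 64 radial [-54.9  -8.3  27.4] side [-63.3 -58.5 -52.8]
230 252 radial [-120.4  -36.    40. ] side [-70.2 -58.9 -50.2]
255 404 radial [-192.7  -56.1   42. ] side [-71.2 -58.1 -23.3]
280 560 radial [-215.7  -62.5   33. ] side [-64.8 -54.7  21.3]
305 305 radial [-219.6 -113.    -7.8] side [-62.  -52.3 -40.3]
```

```bash
cat >> h.py <<'E'
th=np.radians(5.77);U=np.array([-np.sin(th),np.cos(th),0]);W=np.array([np.cos(th),np.sin(th),0]);O=np.array([659.5,-44.4,0]);Z=np.array([0,0,1.])
def ab(P): P=np.atleast_2d(P)-O;return np.c_[P@U,P@W,P[:,2]]
def wd(a,b,z): return O+a*U+b*W+z*Z
K=-.5*W+.866*Z;Tt=-.866*W-.5*Z
def proj(c,P):
    k=ctrl.calibration(c);V=np.array(k['view']);q=P@V[:3,:3].T+V[:3,3]
    return np.c_[q[:,0]/q[:,2]*k['fx']+k['cx'],q[:,1]/q[:,2]*k['fy']+k['cy']]
def wing(a,b,z,f):
    w=Tt*np.cos(f)+U*np.sin(f);n=U*np.cos(f)-Tt*np.sin(f);c=wd(a,b,z)
    return np.array([c+i*32*w+j*6*n+k*K for i in(-1,1) for j in(-1,1) for k in(-21,11)])
def fitwing(p,c='top',x0=(113,-97,.55),z=78):
    from scipy.optimize import minimize
    h=cv2.cvtColor(p,cv2.COLOR_RGB2HSV).astype(int);q=proj(c,wd(x0[0],x0[1],z)[None])[0]
    v,u=np.mgrid[:420,:560];S=8
    red=(((h[...,0]<10)|(h[...,0]>170))&(h[...,1]>110)&(h[...,2]>50)&(np.hypot(u-q[0],v-q[1])<22)).astype(np.float32)
    def cost(x):
        hull=cv2.convexHull(((proj(c,wing(x[0],x[1],z,x[2]))+.5)*S).astype(np.float32)).astype(np.int32)
        o=np.array([int(q[0])-30,int(q[1])-30]);m=np.zeros((60*S,60*S),np.uint8);cv2.fillConvexPoly(m,hull-(o*S).astype(np.int32),1)
        m=cv2.resize(m.astype(np.float32),(60,60),interpolation=cv2.INTER_AREA);R=red[o[1]:o[1]+60,o[0]:o[0]+60]
        return abs(m-R).sum()/R.sum()
    best=min((minimize(cost,(x0[0],x0[1],f),method='Nelder-Mead',options=dict(initial_simplex=[(x0[0],x0[1],f),(x0[0]+8,x0[1],f),(x0[0],x0[1]+8,f),(x0[0],x0[1],f+.2)])) for f in np.arange(x0[2]-.3,x0[2]+.31,.2)),key=lambda r:r.fun)
    return best.x,best.fun,int(red.sum())
E
python3 - <<'E'
from h import *
np.set_printoptions(precision=3,suppress=True)
p=np.load('topm.npz')['p']
for z in(75,78,81): print(fitwing(p,z=z))
E
```

```text
(array([114.992, -96.565,   0.535]), np.float64(0.2630404233932495), 133)
(array([114.429, -96.49 ,   0.528]), np.float64(0.26456767320632935), 133)
(array([114.433, -97.694,   0.531]), np.float64(0.26703476905822754), 133)
```

Request:
send_rows(
  targets=[
    {"offset": [2.6, -3.0, 0], "spin": 0},
    {"offset": [5.2, -6.1, 0], "spin": 0},
    {"offset": [7.8, -9.1, 0], "spin": 0},
    {"offset": [10.4, -12.2, 0], "spin": 0},
    {"offset": [13, -15.2, 0], "spin": 0},
    {"offset": [15.6, -18.2, 0], "spin": 0},
    {"offset": [18.2, -21.3, 0], "spin": 0},
    {"offset": [20.8, -24.3, 0], "spin": -0.03},
  ],
  grip=0.5,
  squeeze=40,
)

```text
time_s: 2.77
eef_pos: [375.5, 253.1, 231.5]
ee_rot: [0.0, 0.175, 0.984, 0.0]
force: [0.3, 0.7, -0.2]
grip_width: 0.502
grip_force: 0.0
```

Request:
send_rows(
  targets=[
    {"offset": [2.6, -3.0, -1], "spin": 0},
    {"offset": [5.2, -6.1, -2.5], "spin": -0.04},
    {"offset": [7.8, -9.1, -4], "spin": -0.04},
    {"offset": [10.4, -12.2, -5.5], "spin": -0.04},
    {"offset": [13, -15.2, -7], "spin": -0.04},
    {"offset": [15.8, -18.5, -8], "spin": -0.04},
    {"offset": [15.8, -18.5, -8], "spin": -0.04},
    {"offset": [15.8, -18.5, -8], "spin": -0.04},
  ],
)

```text
time_s: 3.43
eef_pos: [533.3, 68.0, 150.2]
ee_rot: [-0.001, 0.197, 0.98, -0.0]
force: [-0.1, 0.6, 0.5]
grip_width: 0.497
grip_force: 0.0
```

```bash
python3 - <<'E'
from h import *
p,d=shot('top');q=shot('scene')[0];print(ctrl.sense()['eef_pos'])
f=lambda p,x0,y0:cv2.convertScaleAbs(cv2.resize(cv2.cvtColor(p[y0:y0+100,x0:x0+100],cv2.COLOR_RGB2BGR),(400,400),interpolation=cv2.INTER_CUBIC),alpha=1.5,beta=20)
cv2.imwrite('pics/a1.png',np.hstack([f(p,185,160),f(q,275,130)]))
E
```

```text
[532.18276478  70.3618178  151.39926558]
```

View pics/a1.png

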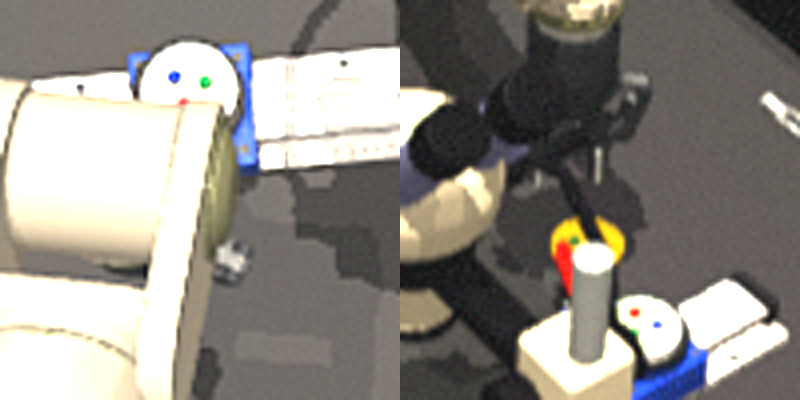

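The left crop (top view) shows the wrist hiding the wing, with the tray intact. The right crop (scene view) shows the fingers above the red wing. I'll map the wrist housing for lamp-bar clearance and then descend.

```bash
python3 - <<'E'
from h import *
np.set_printoptions(precision=0,suppress=True)
t=ctrl.sense()['eef_pos'];g=np.arctan2(t[1],t[0]);r=np.array([np.cos(g),np.sin(g)]);s=np.array([-r[1],r[0]])
for c in('top','scene'):
    p,d=shot(c);C=cloud(c,d);Q=C-t;m=(d>0)&(np.hypot(Q[...,0],Q[...,1])<170)&(Q[...,2]>130)
    R=Q[...,:2]@r;S=Q[...,:2]@s;H=Q[...,2]
    print(c)
    for lo in range(-120,120,20):
        k=m&(S>=lo)&(S<lo+20)&(R>-60)&(C[...,0]<600)
        if k.sum()>5:
            print('side',lo,'n',k.sum(),'maxfwd by h',[(h,round(float(np.percentile(R[k&(H>=h)&(H<h+20)],97)))) for h in range(170,360,20) if (k&(H>=h)&(H<h+20)).sum()>3])
E
```

```text
top
side -80 n 212 maxfwd by h [(230, 12), (250, 25), (270, 25), (290, 16)]
side -60 n 443 maxfwd by h [(230, -45), (250, 31), (270, 26), (290, 15), (310, -23)]
side -40 n 361 maxfwd by h [(250, -46), (270, 30), (290, 15), (310, -30)]
side -20 n 425 maxfwd by h [(190, -41), (250, 36), (270, 35), (290, 20)]
side 0 n 436 maxfwd by h [(190, -37), (210, -37), (250, 41), (270, 40), (290, 23)]
side 20 n 422 maxfwd by h [(250, 51), (270, 46), (290, 32)]
side 40 n 558 maxfwd by h [(230, -33), (250, -30), (270, 50), (290, 35), (310, -4), (330, -53)]
side 60 n 99 maxfwd by h [(270, 23), (310, -14), (330, -48)]
scene
side -80 n 236 maxfwd by h [(210, 17), (230, 30), (250, 33), (270, 27), (290, 25)]
side -60 n 335 maxfwd by h [(210, 12), (230, 34), (250, 35), (270, 33), (290, 19), (310, -17)]
side -40 n 438 maxfwd by h [(170, 28), (190, 30), (210, 32), (230, 36), (250, 41), (270, 37), (290, 21), (310, -27)]
side -20 n 328 maxfwd by h [(170, 38), (190, 39), (210, 40), (230, 41), (250, 43), (270, 39), (290, 24)]
side 0 n 251 maxfwd by h [(170, 38), (190, 39), (210, 38), (230, 46), (250, 48), (270, 45), (290, 31)]
side 20 n 223 maxfwd by h [(170, 28), (190, 32), (210, 42), (230, 54), (250, 55), (270, 52), (290, 38)]
side 40 n 299 maxfwd by h [(230, 56), (250, 56), (270, 56), (290, 40), (310, 4), (330, -42)]
side 60 n 53 maxfwd by h [(310, -9), (330, -41)]
```

Request:
send_rows(
  targets=[
    {"offset": [0, 0, -3], "spin": 0},
    {"offset": [0, 0, -6], "spin": 0},
    {"offset": [0, 0, -8], "spin": 0},
    {"offset": [0, 0, -9.6], "spin": 0},
    {"offset": [0, 0, -9.6], "spin": 0},
  ],
)

```text
time_s: 4.05
eef_pos: [530.5, 71.1, 53.1]
ee_rot: [-0.002, 0.194, 0.981, -0.0]
force: [-0.2, 0.4, -0.8]
grip_width: 0.498
grip_force: 0.0
```

```bash
python3 - <<'E'
from h import *
np.set_printoptions(precision=0,suppress=True)
print('joints',ctrl.sense()['joints'].round(3))
for c in('top','scene'):
    f=np.load(c+'m.npz');C=cloud(c,f['d']);A=ab(C.reshape(-1,3));A=A[(f['d'].ravel()>0)]
    print(c,'z bands 230..:')
    for a0 in range(-210,20,15):
        print(a0,[ (lambda x: (int(np.sort(x)[min(2,len(x)-1)]),len(x)) if len(x)>1 else '-')(A[(A[:,0]>=a0)&(A[:,0]<a0+15)&(A[:,2]>=z0)&(A[:,2]<z0+25)&(A[:,1]<60)&(A[:,1]>-160)][:,1]) for z0 in range(235,400,25)])
E
```

```text
joints [-0.  1.  2.  0.  1. -1.]
top z bands 230..:
-210 ['-', (-74, 45), '-', '-', '-', (-21, 64), (-10, 53)]
-195 [(-74, 6), (-74, 131), '-', '-', '-', (-25, 68), (-11, 49)]
-180 [(-73, 6), (-73, 120), '-', '-', '-', (-43, 14), (-40, 166)]
-165 [(-72, 4), (-72, 100), '-', '-', '-', (-55, 17), (-51, 118)]
-150 [(-72, 6), (-72, 87), '-', '-', '-', (-61, 18), (-59, 95)]
-135 [(-71, 6), (-71, 80), '-', '-', '-', (-64, 22), (-60, 114)]
-120 [(-71, 5), (-71, 85), '-', '-', '-', (-64, 22), (-61, 103)]
-105 [(-70, 6), (-70, 101), '-', '-', '-', (-61, 24), (-57, 97)]
-90 [(-70, 4), (-70, 98), (-54, 20), '-', '-', (-55, 28), (-50, 150)]
-75 [(-70, 6), (-70, 77), (-53, 22), (-47, 35), '-', (-43, 41), (-39, 211)]
-60 [(-69, 6), (-69, 120), '-', (-42, 23), (-30, 41), (-18, 70), (-5, 54)]
-45 [(-68, 3), (-69, 57), '-', '-', (-22, 33), (-16, 63), (-6, 53)]
-30 ['-', '-', '-', '-', (13, 66), (38, 13), '-']
-15 ['-', '-', '-', '-', '-', '-', '-']
0 ['-', '-', '-', '-', '-', '-', '-']
15 ['-', '-', '-', '-', '-', '-', '-']
scene z bands 230..:
-210 [(-66, 21), (-68, 54), '-', '-', (-6, 10), (-15, 78
[... 165 characters left out ...]
9), (-53, 71), (-6, 21), (-7, 72), (45, 18), (48, 44), (-40, 75)]
-150 [(-22, 54), (-52, 81), (20, 18), (36, 50), (56, 12), (59, 3), (-46, 41)]
-135 [(29, 29), (29, 33), (31, 5), (45, 25), '-', '-', (52, 20)]
-120 [(31, 19), (33, 6), '-', (48, 19), '-', '-', (-45, 20)]
-105 [(30, 3), '-', '-', (43, 5), (59, 2), '-', (-37, 27)]
-90 ['-', '-', (36, 2), '-', (55, 2), (55, 9), (-32, 15)]
-75 ['-', '-', '-', '-', '-', (48, 3), (45, 3)]
-60 ['-', '-', '-', '-', '-', (24, 4), '-']
-45 [(-19, 2), '-', '-', '-', (20, 14), (23, 11), '-']
-30 ['-', '-', '-', '-', (37, 26), (26, 24), '-']
-15 ['-', '-', '-', '-', '-', '-', '-']
0 ['-', '-', '-', '-', '-', '-', '-']
15 ['-', '-', '-', '-', '-', '-', '-']
```

```bash
python3 - <<'E'
from h import *
from scipy.spatial import cKDTree
np.set_printoptions(precision=1,suppress=True)
s=ctrl.sense();t=s['eef_pos'];j=s['joints'];print(t,j)
off=j[0]-np.arctan2(t[1],t[0]);print('j1-az',off, 'lat',np.hypot(t[0],t[1])*np.sin(off))
r=np.array([np.cos(j[0]),np.sin(j[0]),0]);sd=np.array([-r[1],r[0],0])
Q=[]
for c in('top','scene'):
    p,d=shot(c);k=cv2.erode((d>0).astype(np.uint8),np.ones((3,3)))>0
    gx=abs(cv2.Sobel(d,-1,1,0))+abs(cv2.Sobel(d,-1,0,1));C=cloud(c,d);q=C-t
    k&=(gx<400)
    Q.append(q[k&(np.hypot(q[...,0],q[...,1])<200)&(q[...,2]>165)&(q[...,2]<420)])
Q=np.vstack(Q);L=np.c_[Q@r,Q@sd,Q[:,2]]
L=L[(L[:,0]>-90)]
for h in range(170,320,15):
    k=(L[:,2]>=h)&(L[:,2]<h+15)
    if k.sum():print(h,k.sum(),'fwd',np.percentile(L[k,0],[1,50,99]),'side',np.percentile(L[k,1],[1,50,99]))
np.save('arm.npy',L)
S=[]
for c in('top','scene'):
    f=np.load(c+'m.npz');d=f['d'];C=cloud(c,d);gx=abs(cv2.Sobel(d,-1,1,0))+abs(cv2.Sobel(d,-1,0,1));A=ab(C.reshape(-1,3));A=A[(d.ravel()>0)&(gx.ravel()<400)]
    S.append(A[(A[:,0]>-230)&(A[:,0]<20)&(A[:,2]>235)&(A[:,1]<120)&(A[:,1]>-90)])
S=np.vstack(S);np.save('scope.npy',S)
E
```

```text
[530.5  71.1  53.1] [-0.1  0.5  1.7  0.   0.9 -1.3]
j1-az -0.2190551635081468 lat -116.31389277011576
170 68 fwd [19.9 30.7 41.9] side [-31.7  -6.6  26.4]
185 23 fwd [29.5 36.3 40. ] side [-19.3   1.6  20. ]
200 41 fwd [22.4 38.2 82.3] side [-180.5   -6.3   25.1]
215 192 fwd [ 19.2  86.9 121.2] side [-179.  -158.3   24.7]
230 21 fwd [33.6 37.4 42.1] side [-22.1  10.6  44.1]
245 94 fwd [-48.5  41.1  47.9] side [-70.2   4.4  51.5]
260 238 fwd [-67.   35.9  49.5] side [-70.9 -21.6  53.8]
275 842 fwd [-79.8  16.   45.5] side [-69.6 -13.3  52. ]
290 1419 fwd [-82.1   3.4 105.8] side [-131.8   -3.1   53.3]
305 377 fwd [-83.7  -9.4 130.2] side [-146.6  -33.9   55.7]
```

```bash
python3 - <<'E'
from h import *
from scipy.spatial import cKDTree
from scipy.optimize import least_squares
np.set_printoptions(precision=1,suppress=True)
S=np.load('scope.npy')
H=S[(S[:,2]>385)&(S[:,2]<470)&(S[:,0]>-175)&(S[:,0]<-65)&(S[:,1]<20)]
f=least_squares(lambda x:np.hypot(np.hypot((H[:,0]-x[0]),(H[:,1]-x[1])),(H[:,2]-x[2])*x[4])-x[3],[-120,5,380,65,1.],loss='soft_l1');print('head ellipsoid',f.x,f.cost/len(H))
x=f.x
g=np.mgrid[0:2*np.pi:80j,-np.pi/2:0:30j].reshape(2,-1)
E=np.c_[x[0]+x[3]*np.cos(g[1])*np.cos(g[0]),x[1]+x[3]*np.cos(g[1])*np.sin(g[0]),x[2]+x[3]/x[4]*np.sin(g[1])]
bar=np.array([(a,b,z) for a in range(-197,-42,4) for b in(-74,-68) for z in range(247,278,3)],float)
obs={'cloud':S[S[:,2]>280],'head':E[E[:,2]>285],'bar':bar}
u=np.linspace(0,2*np.pi,90,endpoint=False)
neck=np.array([(41*np.cos(v),41*np.sin(v),h) for v in u for h in range(130,222,4)])
hous=np.array([(q*np.cos(v),s,262+q*np.sin(v)) for v in u for s in range(-71,56,4) for q in(45,)])
arm=np.vstack([neck,hous])
W3,U3=W,U
for a in(-122,-112):
  for b in(-116,-120,-124,-130,-136,-145):
    row=[]
    for z in(52,58,64,68):
        t=wd(a,b,z);j1=np.arctan2(t[1],t[0])-np.arcsin(116/np.hypot(t[0],t[1]))
        r=np.array([np.cos(j1),np.sin(j1),0]);sd=np.array([-r[1],r[0],0])
        P=ab(t+arm[:,:1]*r+arm[:,1:2]*sd+arm[:,2:]*Z)
        # signed-ish: distance along b : for each obstacle pt, min over arm of (ob_b - arm_b) among arm pts within 4mm in a,z
        o=[]
        for n,Q in obs.items():
            tr=cKDTree(P[:,[0,2]]);l=tr.query_ball_point(Q[:,[0,2]],4)
            o.append(min([q[1]-P[i,1].max() for q,i in zip(Q,l) if i],default=99))
        row.append(tuple(int(v) for v in o))
    print(a,b,row)
E
```

```text
head ellipsoid [-121.1    0.3  384.7   62.7    1.9] 1.072489440415283
-122 -116 [(-7, 44, -13), (0, 32, -4), (12, 20, 1), (15, 14, 1)]
-122 -120 [(-3, 48, -9), (4, 35, 0), (18, 24, 5), (19, 18, 5)]
-122 -124 [(0, 52, -5), (8, 38, 3), (22, 27, 9), (22, 22, 9)]
-122 -130 [(6, 57, 0), (12, 43, 9), (28, 33, 15), (28, 27, 15)]
-122 -136 [(12, 63, 6), (17, 49, 14), (34, 39, 21), (34, 32, 21)]
-122 -145 [(20, 71, 15), (26, 58, 23), (38, 48, 30), (43, 41, 30)]
-112 -116 [(0, 52, -12), (7, 39, -4), (9, 27, 1), (10, 21, 1)]
-112 -120 [(3, 56, -8), (11, 43, 0), (13, 31, 5), (14, 25, 5)]
-112 -124 [(7, 60, -4), (14, 47, 3), (16, 34, 9), (18, 28, 9)]
-112 -130 [(13, 66, 0), (20, 52, 9), (24, 40, 15), (24, 34, 15)]
-112 -136 [(17, 71, 6), (26, 58, 15), (30, 46, 21), (30, 40, 21)]
-112 -145 [(25, 80, 15), (35, 66, 23), (39, 55, 30), (39, 48, 30)]
```

Request:
send_rows(
  targets=[
    {"offset": [0, 0, 0], "spin": 0},
    {"offset": [0, 0, 0], "spin": 0},
    {"offset": [0, 0, 0], "spin": 0},
    {"offset": [0, 0, 0], "spin": 0},
    {"offset": [0, 0, 0], "spin": 0},
  ],
  grip=0,
  squeeze=50,
)

```text
time_s: 4.57
eef_pos: [533.0, 69.9, 56.5]
ee_rot: [0.001, 0.195, 0.981, 0.0]
force: [-2.8, -1.3, 8.0]
grip_width: 0.171
grip_force: 46.6
```

Request:
send_rows(
  targets=[
    {"offset": [-0.07, -0.19, -0.05], "spin": 0.073},
    {"offset": [-0.13, -0.39, -0.1], "spin": 0.146},
    {"offset": [-0.16, -0.58, -0.13], "spin": 0.213},
    {"offset": [-0.19, -0.77, -0.16], "spin": 0.28},
    {"offset": [-0.2, -0.97, -0.17], "spin": 0.345},
    {"offset": [-0.21, -1.17, -0.19], "spin": 0.41},
    {"offset": [-0.2, -1.36, -0.2], "spin": 0.475},
    {"offset": [-0.18, -1.56, -0.2], "spin": 0.54},
  ],
)

```text
time_s: 5.23
eef_pos: [531.8, 54.3, 54.8]
ee_rot: [0.002, -0.075, 0.997, -0.0]
force: [-1.6, 1.5, 7.9]
grip_width: 0.125
grip_force: 50.5
```

Request:
send_rows(
  targets=[
    {"offset": [0.02, -0.13, 0], "spin": 0.045},
    {"offset": [0.05, -0.25, 0], "spin": 0.09},
    {"offset": [0.05, -0.25, 0], "spin": 0.09},
  ],
)

```text
time_s: 5.48
eef_pos: [532.3, 51.4, 54.7]
ee_rot: [0.002, -0.119, 0.993, -0.001]
force: [-2.1, 0.3, 7.2]
grip_width: 0.129
grip_force: 61.0
```

```bash
python3 - <<'E'
from h import *
p,d=shot('top');q=shot('scene')[0];s=ctrl.sense();print(s['time_s'],s['eef_pos'],ab(s['eef_pos']),s['force'],s['wrist_torque'],s['grip_width'],s['grip_force'])
f=lambda p,x0,y0:cv2.convertScaleAbs(cv2.resize(cv2.cvtColor(p[y0:y0+100,x0:x0+100],cv2.COLOR_RGB2BGR),(400,400),interpolation=cv2.INTER_CUBIC),alpha=1.5,beta=20)
cv2.imwrite('pics/a2.png',np.hstack([f(p,185,160),f(q,275,130)]))
C=cloud('top',d);h=cv2.cvtColor(p,cv2.COLOR_RGB2HSV).astype(int)
m=(h[...,0]>100)&(h[...,0]<130)&(h[...,1]>150)&(h[...,2]>60)&(abs(C[...,1]-70)<80)&(C[...,0]>540)&(C[...,0]<730)&(d>0)
B=ab(C[m]);print('blue',len(B),B.min(0),B.max(0))
E
```

```text
5.5833 [532.28328805  51.44841193  54.74241299] [[ 108.15257313 -116.93601154   54.74241299]] [-1.58117061  0.62580562  6.31635082] [-0.89533003 -0.15235655 -0.6320709 ] 0.12701221520148864 60.614653488155454
blue 94 [ 65.49960501 -27.18641962  -3.96197223] [154.56072348  60.54536412  94.43432503]
```

View pics/a2.png

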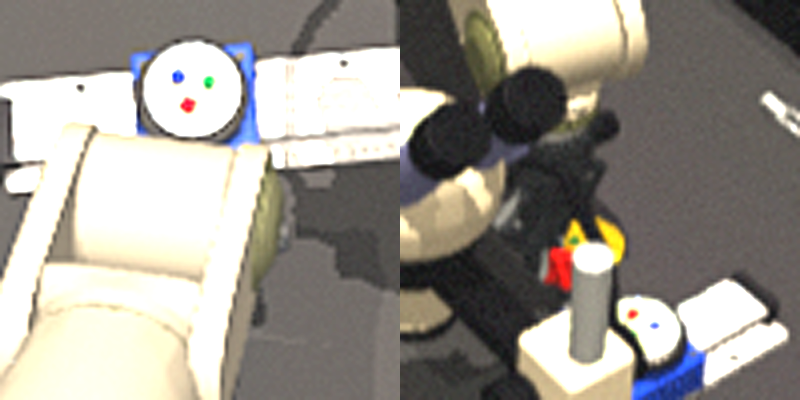

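Request:
send_rows(
  targets=[
    {"offset": [0, 0, 0], "spin": 0},
    {"offset": [0, 0, 0], "spin": 0},
    {"offset": [-0.3, 0, 0.5], "spin": 0},
    {"offset": [-0.5, -0.05, 0.93], "spin": 0},
    {"offset": [-0.5, -0.05, 0.93], "spin": 0},
    {"offset": [-0.5, -0.05, 0.93], "spin": 0},
  ],
  grip=0.35,
)

```text
time_s: 6.08
eef_pos: [526.3, 51.2, 63.0]
ee_rot: [0.0, -0.118, 0.993, -0.0]
force: [-0.9, 0.4, -0.0]
grip_width: 0.348
grip_force: 0.0
```

Request:
send_rows(
  targets=[
    {"offset": [0, 0, 0], "spin": 0},
    {"offset": [0, 0, 0], "spin": 0},
    {"offset": [0, 0, 0], "spin": 0},
    {"offset": [0, 0, 0], "spin": 0},
  ],
  grip=0,
  squeeze=60,
)

```text
time_s: 6.42
eef_pos: [526.3, 51.3, 62.7]
ee_rot: [0.0, -0.118, 0.993, -0.0]
force: [-1.1, -0.4, 2.8]
grip_width: 0.121
grip_force: 58.5
```

```bash
cat > st.py <<'E'
from h import *
np.set_printoptions(precision=2,suppress=True)
s=ctrl.sense();q=s['ee_rot'];print(s['time_s'],s['eef_pos'],'ab',ab(s['eef_pos']),'F',s['force'],s['wrist_torque'],s['grip_width'],s['grip_force'],'psi',np.radians(95.77)-np.arctan2(q[2]**2-q[1]**2,2*q[1]*q[2]))
E
cat >> st.py <<'E'
def blue(n=4):
    o=[]
    for _ in range(n):
        p,d=shot('top');C=cloud('top',d);h=cv2.cvtColor(p,cv2.COLOR_RGB2HSV).astype(int);A=ab(C.reshape(-1,3)).reshape(C.shape)
        m=(h[...,0]>100)&(h[...,0]<130)&(h[...,1]>150)&(h[...,2]>60)&(abs(A[...,1])<65)&(A[...,2]>15)&(A[...,0]<230)&(d>0)
        B=A[m];o.append(np.r_[B.min(0)[0],B.max(0)[0],len(B)])
    return np.mean(o,0)
E
python3 - <<'E'
from st import *
print(blue())
p=np.load('topm.npz')['p']
E
```

```text
6.4167 [526.32  51.25  62.72] ab [[ 108.56 -122.89   62.72]] F [-1.11 -0.43  2.84] [-0.22  0.15 -0.19] 0.121219101045057 58.49606900475919 psi -0.1363331329836568
[ 67.55 155.09 112.5 ]
```

Request:
send_rows(
  targets=[
    {"offset": [0.04, -0.4, 0], "spin": 0},
    {"offset": [0.13, -1.29, 0], "spin": 0},
    {"offset": [0.27, -2.69, 0], "spin": 0},
    {"offset": [0.45, -4.48, 0], "spin": 0},
    {"offset": [0.63, -6.27, 0], "spin": 0},
    {"offset": [0.77, -7.66, 0], "spin": 0},
    {"offset": [0.86, -8.56, 0], "spin": 0},
    {"offset": [0.9, -8.96, 0], "spin": 0},
  ],
)

```text
time_s: 7.28
eef_pos: [535.6, -39.8, 62.7]
ee_rot: [0.0, -0.118, 0.993, -0.0]
force: [1.4, 3.1, 4.1]
grip_width: 0.117
grip_force: 58.8
```

```bash
python3 - <<'E'
from st import *
print(blue(2));print(ctrl.sense()['force'])
E
```

```text
7.2833 [535.58 -39.81  62.67] ab [[  17.02 -122.83   62.67]] F [1.4  3.14 4.13] [ 0.21 -0.23 -0.12] 0.11720347494061135 58.780334339946876 psi -0.13516676910195624
[-23.92  63.46  75.  ]
[ 0. -2.  5.]
```

Request:
send_rows(
  targets=[
    {"offset": [0.04, -0.4, 0], "spin": 0},
    {"offset": [0.13, -1.29, 0], "spin": 0},
    {"offset": [0.27, -2.69, 0], "spin": 0},
    {"offset": [0.45, -4.48, 0], "spin": 0},
    {"offset": [0.63, -6.27, 0], "spin": 0},
    {"offset": [0.77, -7.66, 0], "spin": 0},
    {"offset": [0.86, -8.56, 0], "spin": 0},
    {"offset": [0.9, -8.96, 0], "spin": 0},
  ],
)

```text
time_s: 8.05
eef_pos: [544.7, -129.3, 62.6]
ee_rot: [0.0, -0.118, 0.993, -0.0]
force: [4.3, 2.6, 3.1]
grip_width: 0.117
grip_force: 58.8
```

```bash
python3 - <<'E'
from st import *
print(blue(2));print(ctrl.sense()['force'])
E
```

```text
8.05 [ 544.67 -129.31   62.64] ab [[ -72.93 -122.79   62.64]] F [4.26 2.57 3.14] [ 0.26 -0.76 -0.13] 0.11737474379060509 58.82307309966109 psi -0.135425775775744
[-41.85 -25.92  26.5 ]
[ 4.34 -1.06  2.37]
```

Request:
send_rows(
  targets=[
    {"offset": [0.04, -0.4, 0], "spin": 0},
    {"offset": [0.13, -1.29, 0], "spin": 0},
    {"offset": [0.25, -2.49, 0], "spin": 0},
    {"offset": [0.37, -3.68, 0], "spin": 0},
    {"offset": [0.46, -4.58, 0], "spin": 0},
    {"offset": [0.5, -5.0, 0], "spin": 0},
    {"offset": [0.5, -5.05, 0], "spin": 0},
    {"offset": [0.5, -5.05, 0], "spin": 0},
  ],
)

```text
time_s: 8.82
eef_pos: [549.7, -178.6, 62.7]
ee_rot: [0.001, -0.118, 0.993, -0.0]
force: [4.8, -0.6, 2.0]
grip_width: 0.119
grip_force: 58.9
```

```bash
python3 - <<'E'
from st import *
p,d=shot('top');q,e=shot('scene');np.savez('s2',tp=p,td=d,sp=q,sd=e)
for i in range(2):
    print([(r['uv'],r['conf']) for r in ctrl.place_of('scene','stage_plate')],[(r['uv'],r['conf']) for r in ctrl.place_of('scene','scope_axis')]);shot('scene')
f=lambda p,x0,y0:cv2.convertScaleAbs(cv2.resize(cv2.cvtColor(p[y0:y0+100,x0:x0+100],cv2.COLOR_RGB2BGR),(400,400),interpolation=cv2.INTER_CUBIC),alpha=1.5,beta=20)
cv2.imwrite('pics/a3.png',np.hstack([f(p,270,130),f(q,225,150)]))
E
```

```text
8.8167 [ 549.71 -178.57   62.69] ab [[-122.45 -122.72   62.69]] F [ 4.79 -0.62  1.99] [-0.34 -0.98 -0.14] 0.11909294611426482 58.86350577502526 psi -0.13668705455854213
[([281.1, 245.3], 0.77), ([407.1, 192.4], 0.36)] [([273.4, 208.1], 0.59)]
[([279.6, 244.2], 0.62)] [([275.7, 207.9], 0.72)]
```

View pics/a3.png

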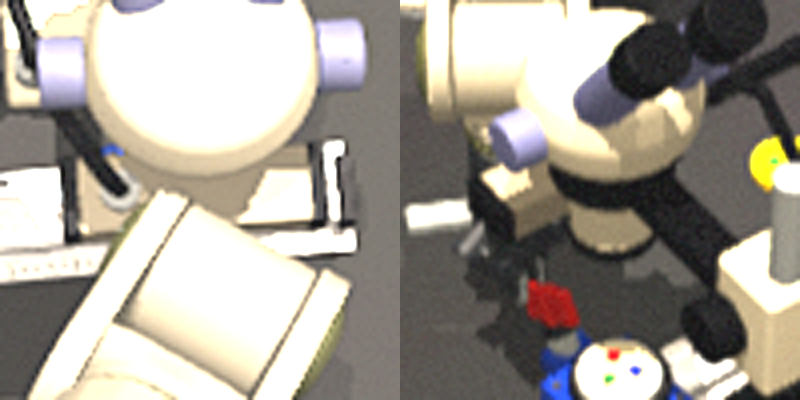

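The tray stands at scene (280,244), under the objective at (278,208). In the top view the wrist clears the lamp bar. I'll cross-check the alignment numerically.

```bash
python3 - <<'E'
from st import *
from scipy.optimize import least_squares
f=np.load('s2.npz');p,d=f['sp'],f['sd'];C=cloud('scene',d);A=ab(C.reshape(-1,3)).reshape(C.shape)
def circ(P,r=None):
    g=least_squares(lambda x:np.hypot(P[:,0]-x[0],P[:,1]-x[1])-(x[2] if r is None else r),[-120,5,25],loss='soft_l1',f_scale=2);return g.x
for dd in(d,np.load('scenem.npz')['d']):
    B=ab(cloud('scene',dd).reshape(-1,3));B=B[dd.ravel()>0]
    for lo,hi in((240,255),(255,268),(240,275)):
        P=B[(B[:,2]>lo)&(B[:,2]<hi)&(B[:,0]>-160)&(B[:,0]<-80)&(B[:,1]>2)&(B[:,1]<45)];print('obj',lo,hi,len(P),circ(P) if len(P)>6 else '',P[:,0].min() if len(P) else '',P[:,0].max() if len(P) else '')
m=(A[...,2]>79)&(A[...,2]<92)&(abs(A[...,0]+120)<60)&(abs(A[...,1]-5)<60)&(d>0)
n,l,st,ce=cv2.connectedComponentsWithStats(m.astype(np.uint8));i=1+st[1:,4].argmax();cn,_=cv2.findContours((l==i).astype(np.uint8),0,1)
e=cv2.fitEllipse(max(cn,key=len));print('tray',st[i],e,ab(rayz('scene',e[0],84)),'circ',cv2.minEnclosingCircle(A[l==i][:,:2].astype(np.float32)),A[l==i].mean(0))
# white mask
g=np.load('s2.npz')['sp'];w=(g.min(-1)>120)&(np.hypot(*(np.mgrid[:420,:560]-np.array([244,280])[:,None,None]))<13);v,u=np.nonzero(w);cn,_=cv2.findContours(cv2.morphologyEx(w.astype(np.uint8),3,np.ones((5,5))),0,1);e=cv2.fitEllipse(max(cn,key=len));print('tray white',e,ab(rayz('scene',e[0],84)))
# objective lower rim silhouette: cream pixels
x0,y0=255,190
h=cv2.cvtColor(p,cv2.COLOR_RGB2HSV)
for v in range(200,217):
    r=p[v,258:300].astype(int).sum(-1);print(v,r[::1].tolist()) if v%3==0 else 0
for dz in(0,):
    for a in(-123,-120,-117):
        for b in(3,7): print(a,b,proj('scene',wd(a,b,236)[None])[0])
E
```

```text
9.2167 [ 549.7  -178.26   62.73] ab [[-122.14 -122.7    62.73]] F [ 5.68 -1.26  1.95] [-0.37 -0.96 -0.17] 0.11122031465921052 58.87391753018164 psi -0.1370868621909358
obj 240 255 74 [-119.72    3.45   31.79] -153.28032018587703 -103.29107807658404
obj 255 268 60 [-117.36    0.56   33.64] -152.7901352363414 -110.55193985591993
obj 240 275 161 [-118.64    2.22   32.44] -153.28032018587703 -103.29107807658404
obj 240 255 79 [-118.2     1.31   33.58] -153.01539824233663 -102.39998618817138
obj 255 268 51 [-119.07    2.51   31.22] -150.5574622349368 -111.87857161835994
obj 240 275 159 [-118.12    1.41   33.01] -153.01539824233663 -102.39998618817138
tray [268 234  23  18 285] ((279.3465881347656, 242.6464080810547), (16.591598510742188, 21.485624313354492), 85.47158813476562) [[-120.44    9.8    84.  ]] circ ((-118.31723022460938, 7.4432759284973145), 39.654232025146484) [-121.46   11.44   85.94]
tray white ((279.677490234375, 243.6091766357422), (14.415008544921875, 23.017051696777344), 85.84290313720703) [[-121.98   13.67   84.  ]]
201 [144, 149, 152, 135, 152, 146, 153, 149, 150, 198,
[... 516 characters left out ...]
20]
210 [47, 40, 41, 30, 48, 47, 45, 55, 69, 73, 11, 65, 127, 179, 237, 225, 239, 241, 244, 241, 247, 224, 241, 242, 237, 226, 181, 153, 79, 16, 68, 125, 87, 27, 11, 14, 38, 29, 29, 43, 47, 48]
213 [36, 46, 19, 42, 77, 80, 94, 88, 93, 77, 80, 54, 52, 35, 20, 27, 47, 73, 56, 86, 76, 48, 64, 29, 27, 0, 10, 61, 129, 158, 155, 156, 155, 161, 137, 77, 28, 15, 23, 23, 29, 44]
216 [47, 117, 141, 80, 84, 96, 76, 87, 75, 87, 83, 82, 74, 83, 91, 96, 90, 83, 72, 74, 75, 77, 79, 156, 167, 156, 160, 156, 158, 167, 156, 163, 164, 161, 156, 158, 155, 150, 83, 31, 16, 14]
-123 3 [276.82 208.13]
-123 7 [277.61 208.9 ]
-120 3 [277.64 207.7 ]
-120 7 [278.43 208.47]
-117 3 [278.45 207.28]
-117 7 [279.25 208.04]
```

Request:
send_rows(
  targets=[
    {"offset": [-0.03, 0.14, 0], "spin": -0.07},
    {"offset": [-0.06, 0.35, -0.02], "spin": -0.137},
    {"offset": [-0.07, 0.54, -0.01], "spin": -0.2},
    {"offset": [-0.07, 0.73, 0], "spin": -0.267},
    {"offset": [-0.06, 0.92, 0.02], "spin": -0.333},
    {"offset": [-0.04, 1.11, 0.04], "spin": -0.398},
    {"offset": [0.01, 1.36, 0.08], "spin": -0.488},
    {"offset": [0.01, 1.36, 0.08], "spin": -0.488},
  ],
  squeeze=80,
)

```text
time_s: 9.88
eef_pos: [547.7, -164.3, 64.0]
ee_rot: [-0.003, 0.126, 0.992, -0.0]
force: [-10.4, -0.6, 14.9]
grip_width: 0.11
grip_force: 78.0
```

```bash
cat >> st.py <<'E'
def tray():
    o=[]
    for _ in range(3):
        p,d=shot('scene');C=cloud('scene',d);A=ab(C.reshape(-1,3)).reshape(C.shape)
        m=(A[...,2]>79)&(A[...,2]<92)&(abs(A[...,0]+120)<60)&(abs(A[...,1]-5)<60)&(d>0)
        n,l,st,ce=cv2.connectedComponentsWithStats(m.astype(np.uint8));i=1+st[1:,4].argmax();cn,_=cv2.findContours((l==i).astype(np.uint8),0,1)
        e=cv2.fitEllipse(max(cn,key=len));o.append(ab(rayz('scene',e[0],84))[0])
    return np.mean(o,0),st[i]
E
python3 -c "
from st import *
print(tray())"
```

```text
9.8833 [ 547.65 -164.32   64.  ] ab [[-108.07 -123.34   64.  ]] F [-10.41  -0.59  14.89] [ 0.15  1.71 -0.06] 0.11031112911439693 77.95583202503622 psi 0.35422936384473713
(array([-118.73,   10.67,   84.  ]), array([269, 234,  22,  19, 280], dtype=int32))
```

Request:
send_rows(
  targets=[
    {"offset": [0.05, 0.17, 0.04], "spin": -0.07},
    {"offset": [0.1, 0.35, 0.09], "spin": -0.138},
    {"offset": [0.1, 0.35, 0.09], "spin": -0.138},
  ],
)

```text
time_s: 10.28
eef_pos: [548.3, -160.9, 64.5]
ee_rot: [-0.003, 0.194, 0.981, -0.0]
force: [-10.3, -2.2, 12.8]
grip_width: 0.113
grip_force: 84.9
```

```bash
python3 -c "
from st import *
print(tray());q,e=shot('scene');p,d=shot('top')
f=lambda p,x0,y0:cv2.convertScaleAbs(cv2.resize(cv2.cvtColor(p[y0:y0+100,x0:x0+100],cv2.COLOR_RGB2BGR),(400,400),interpolation=cv2.INTER_CUBIC),alpha=1.5,beta=20)
cv2.imwrite('pics/a4.png',np.hstack([f(p,270,130),f(q,225,150)]))"
```

```text
10.2833 [ 548.27 -160.91   64.47] ab [[-104.73 -122.38   64.47]] F [-10.28  -2.16  12.75] [0.03 1.67 0.34] 0.11254156137132713 84.94790190830827 psi 0.4908707587193304
(array([-118.02,   10.68,   84.  ]), array([269, 234,  24,  19, 292], dtype=int32))
```

View pics/a4.png

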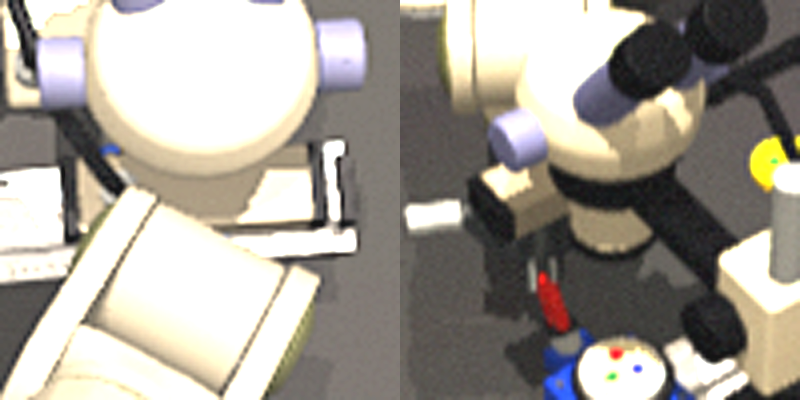

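Both views show the wing turned most of the way, with the tray standing and the wrist still clear of the bar. I'll keep turning to the stop.

Request:
send_rows(
  targets=[
    {"offset": [0.05, 0.14, 0.05], "spin": -0.065},
    {"offset": [0.1, 0.29, 0.1], "spin": -0.13},
    {"offset": [0.16, 0.43, 0.15], "spin": -0.19},
    {"offset": [0.16, 0.43, 0.15], "spin": -0.19},
  ],
)

```text
time_s: 10.87
eef_pos: [549.8, -155.8, 65.5]
ee_rot: [-0.003, 0.286, 0.958, -0.0]
force: [-8.4, 1.0, 10.1]
grip_width: 0.11
grip_force: 94.0
```

```bash
python3 -c "
from st import *
print(tray())"
```

```text
10.8667 [ 549.82 -155.84   65.53] ab [[ -99.85 -120.33   65.53]] F [-8.38  1.02 10.09] [0.81 1.15 0.61] 0.11004998337899176 94.02897454798222 psi 0.6801626721015077
(array([-117.77,   10.12,   84.  ]), array([270, 234,  22,  18, 278], dtype=int32))
```

Request:
send_rows(
  targets=[
    {"offset": [0.02, 0.1, 0.02], "spin": -0.06},
    {"offset": [0.03, 0.21, 0.04], "spin": -0.12},
    {"offset": [0.03, 0.21, 0.04], "spin": -0.12},
  ],
)

```text
time_s: 11.27
eef_pos: [549.4, -153.5, 66.4]
ee_rot: [-0.004, 0.343, 0.939, -0.0]
force: [-14.3, 3.0, 18.6]
grip_width: 0.107
grip_force: 82.9
```

```bash
python3 -c "
from st import *
print(tray())"
```

```text
11.2667 [ 549.43 -153.51   66.4 ] ab [[ -97.5  -120.49   66.4 ]] F [-14.34   3.    18.58] [ 0.72  2.4  -0.06] 0.1073364675345577 82.90676929056644 psi 0.8009112791921221
(array([-118.06,   10.14,   84.  ]), array([269, 234,  22,  18, 283], dtype=int32))
```

Request:
send_rows(
  targets=[
    {"offset": [0, 0, 0], "spin": 0},
    {"offset": [0, 0, 0], "spin": 0},
    {"offset": [0, 0, 0], "spin": 0},
    {"offset": [-1.4, 1.3, 0], "spin": 0},
    {"offset": [-3.0, 2.7, 0], "spin": 0},
    {"offset": [-5.5, 4.5, 0], "spin": 0.1},
    {"offset": [-9.0, 5.5, 0], "spin": 0.2},
    {"offset": [-12.5, 6.5, 0], "spin": 0.3},
  ],
  grip=0.45,
)

```text
time_s: 12.08
eef_pos: [425.6, -88.8, 65.7]
ee_rot: [-0.001, 0.195, 0.981, 0.0]
force: [-0.1, -0.6, 0.2]
grip_width: 0.45
grip_force: 0.0
```

Request:
send_rows(
  targets=[
    {"offset": [-3.0, 3, 0], "spin": 0},
    {"offset": [-6.0, 6, 0], "spin": 0},
    {"offset": [-9, 9, 0], "spin": 0},
    {"offset": [-10, 10, 0], "spin": 0},
  ],
)

```text
time_s: 12.42
eef_pos: [322.8, 12.9, 65.4]
ee_rot: [-0.002, 0.197, 0.98, 0.0]
force: [0.7, -0.8, -0.5]
grip_width: 0.451
grip_force: 0.0
```

```bash
python3 - <<'E'
from st import *
ps=[];ts=[]
for i in range(4):
    p,d=shot('top');ps.append(p);q,e=shot('scene');ts.append(q)
P=np.mean(ps,0).astype(np.uint8);Qm=np.mean(ts,0).astype(np.uint8);np.savez('s3',tp=P,td=d,sp=Qm,sd=e)
for x in((-117,-97,.65),): print(fitwing(P,'top',x),fitwing(Qm,'scene',x))
print(tray(),tray(),proj('top',wd(-118,-97,78)[None]))
f=lambda p,x0,y0:cv2.convertScaleAbs(cv2.resize(cv2.cvtColor(p[y0:y0+100,x0:x0+100],cv2.COLOR_RGB2BGR),(400,400),interpolation=cv2.INTER_CUBIC),alpha=1.5,beta=20)
cv2.imwrite('pics/a5.png',np.hstack([f(P,270,150),f(Qm,225,170)]))
E
```

```text
12.4167 [322.82  12.89  65.44] ab [[  90.85 -329.22   65.44]] F [ 0.73 -0.83 -0.51] [ 0.01  0.01 -0.05] 0.45127361176553854 0.0 psi 0.4979411506540057
(array([-115.69,  -95.32,    0.53]), np.float64(0.15888553857803345), 166) (array([-113.12,  -96.66,    0.54]), np.float64(0.19025735557079315), 85)
(array([-118.16,   10.21,   84.  ]), array([269, 234,  24,  18, 280], dtype=int32)) (array([-118.1 ,   10.48,   84.  ]), array([269, 234,  23,  18, 278], dtype=int32)) [[315.08 210.76]]
```

View pics/a5.png

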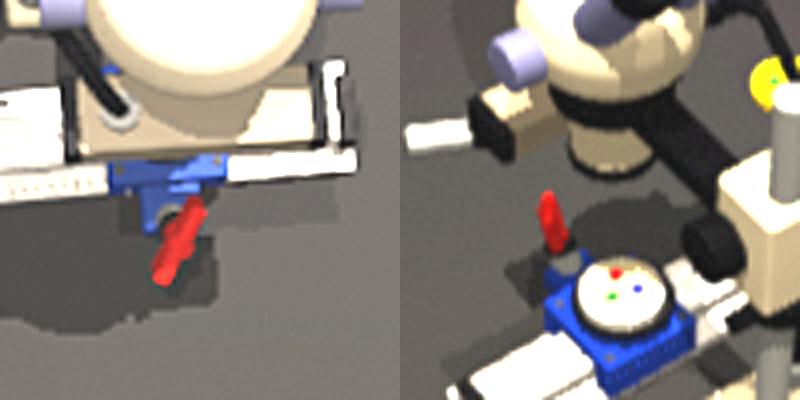

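The top view shows the wing at about φ=0.53 (clamp ≈1.28), so it is not yet fully tight. The tray stands under the objective. I'll quantify the offset before the final tightening.

```bash
python3 - <<'E'
from st import *
f=np.load('s3.npz');p,d=f['tp'],f['td'];m0=np.load('topm.npz')
h=cv2.cvtColor(p,cv2.COLOR_RGB2HSV).astype(int);h0=cv2.cvtColor(m0['p'],cv2.COLOR_RGB2HSV).astype(int)
bl=lambda h:(h[...,0]>100)&(h[...,0]<130)&(h[...,1]>140)&(h[...,2]>50)
A=ab(cloud('top',d).reshape(-1,3)).reshape(420,560,3);A0=ab(cloud('top',m0['d']).reshape(-1,3)).reshape(420,560,3)
for nm,hh,AA,c in(('now',h,A,-118),('start',h0,A0,113)):
    m=bl(hh)&(abs(AA[...,0]-c)<70)&(AA[...,1]<70)&(AA[...,1]>-90)
    for lo,hi in((-75,-55),(-50,-38),(-38,-28)):
        k=m&(AA[...,1]>lo)&(AA[...,1]<hi);v,u=np.nonzero(k)
        if len(u): 
            print(nm,lo,hi,len(u),'u',u.min(),u.max(),'a',AA[k][:,0].min(),AA[k][:,0].max(),'mid',(AA[k][:,0].min()+AA[k][:,0].max())/2,'z',np.median(AA[k][:,2]))
            # by row
            r=[(rayz('top',((u[v==w].min()+u[v==w].max())/2,w),np.median(AA[k][:,2]))) for w in np.unique(v) if (v==w).sum()>8]
            print('   rowmids a',np.array([ab(x)[0,0] for x in r]))
# scene tray ellipse vs same measurement of plate (dark ring outer) and objective rim
S=f['sp'];ds=f['sd'];B=ab(cloud('scene',ds).reshape(-1,3)).reshape(420,560,3)
k=(B[...,2]>66)&(B[...,2]<92)&(np.hypot(B[...,0]+118,B[...,1]-7)<60);n,l,st,ce=cv2.connectedComponentsWithStats(k.astype(np.uint8));i=1+st[1:,4].argmax()
print('plate scene',cv2.minEnclosingCircle(B[l==i][:,:2].astype(np.float32)))
hs=cv2.cvtColor(S,cv2.COLOR_RGB2HSV).astype(int);m=bl(hs)&(abs(B[...,0]+118)<70)&(B[...,1]<70)&(B[...,1]>-60);print('blue scene',B[m].min(0),B[m].max(0))
E
```

```text
13.1167 [327.33   9.96  66.15] ab [[  87.48 -325.02   66.15]] F [ 0.05 -0.92  0.5 ] [-0.   -0.02  0.07] 0.453296583621301 0.0 psi 0.49974441471917963
now -75 -55 31 u 305 315 a -124.14653237185486 -94.78099729818936 mid -109.46376483502212 z 41.764525734144854
   rowmids a []
now -50 -38 127 u 297 326 a -157.47318986807912 -72.20404480480826 mid -114.83861733644369 z 49.79947975623281
   rowmids a [-129.73 -114.86 -113.1  -109.89 -100.86]
now -38 -28 72 u 295 326 a -158.3104684409432 -63.262651912281285 mid -110.78656017661224 z 51.853229300159796
   rowmids a [-129.03 -115.62 -103.68  -88.83]
start -75 -55 49 u 227 242 a 91.63132783218727 141.79673951630684 mid 116.71403367424705 z 42.43505425688386
   rowmids a [111.97]
start -50 -38 133 u 219 249 a 68.62998234597877 156.58407292572076 mid 112.60702763584976 z 50.39746895219878
   rowmids a [ 96.5  114.21 112.96 113.18 126.49]
start -38 -28 74 u 219 248 a 70.32381884193089 156.03712151411136 mid 113.18047017802112 z 52.39085447861555
   rowmids a [104.39 113.35 123.76]
plate scene ((-115.64281463623047, 8.555849075317383), 43.43413543701172)
blue scene [-161.9   -58.89   13.75] [-74.29  51.56  96.12]
```

Request:
send_rows(
  targets=[
    {"offset": [2.5, -1.9, 0], "spin": 0},
    {"offset": [5.5, -4.1, 0], "spin": 0},
    {"offset": [9, -6.7, 0], "spin": 0},
    {"offset": [12.5, -9.3, 0], "spin": 0.03},
    {"offset": [16, -12, -0.2], "spin": 0.03},
    {"offset": [18.5, -13.9, -0.2], "spin": 0.03},
    {"offset": [19.9, -14.9, -0.2], "spin": 0.03},
    {"offset": [19.9, -14.9, -0.2], "spin": 0.03},
  ],
)

```text
time_s: 13.78
eef_pos: [528.5, -141.3, 63.8]
ee_rot: [0.001, 0.184, 0.983, -0.0]
force: [-0.0, -0.4, -0.2]
grip_width: 0.452
grip_force: 0.0
```

Request:
send_rows(
  targets=[
    {"offset": [0.8, -0.7, 0], "spin": 0},
    {"offset": [1.6, -1.4, 0], "spin": 0},
    {"offset": [2.3, -2.0, 0], "spin": 0},
    {"offset": [2.3, -2.0, 0], "spin": 0},
    {"offset": [2.3, -2.0, 0], "spin": 0},
  ],
)

```text
time_s: 14.2
eef_pos: [548.7, -158.5, 63.9]
ee_rot: [-0.0, 0.183, 0.983, 0.0]
force: [-0.1, -0.5, 0.5]
grip_width: 0.45
grip_force: 0.0
```

```bash
python3 -c "
from st import *"
```

```text
14.2 [ 548.73 -158.52   63.9 ] ab [[-102.4  -121.69   63.9 ]] F [-0.13 -0.5   0.52] [ 0.04 -0.02 -0.01] 0.45015228488252373 0.0 psi 0.4695205122719437
```

Request:
send_rows(
  targets=[
    {"offset": [0, 0, 0], "spin": 0},
    {"offset": [0, 0, 0], "spin": 0},
    {"offset": [0, 0, 0], "spin": 0},
    {"offset": [0, 0, 0], "spin": 0},
  ],
  grip=0,
  squeeze=110,
)

```text
time_s: 14.53
eef_pos: [548.8, -158.0, 64.2]
ee_rot: [-0.001, 0.183, 0.983, 0.001]
force: [-2.4, 4.1, 2.5]
grip_width: 0.098
grip_force: 105.1
```

Request:
send_rows(
  targets=[
    {"offset": [-0.05, -0.15, -0.03], "spin": 0.06},
    {"offset": [-0.1, -0.31, -0.06], "spin": 0.118},
    {"offset": [-0.11, -0.49, -0.09], "spin": 0.185},
    {"offset": [-0.11, -0.68, -0.12], "spin": 0.252},
    {"offset": [-0.1, -0.87, -0.14], "spin": 0.318},
    {"offset": [-0.09, -1.06, -0.15], "spin": 0.383},
    {"offset": [-0.06, -1.24, -0.15], "spin": 0.448},
    {"offset": [-0.04, -1.43, -0.15], "spin": 0.513},
  ],
)

```text
time_s: 15.2
eef_pos: [547.1, -174.0, 64.0]
ee_rot: [-0.002, -0.074, 0.997, -0.0]
force: [-17.4, 0.2, 17.5]
grip_width: 0.087
grip_force: 110.1
```

Request:
send_rows(
  targets=[
    {"offset": [0.04, -0.14, 0.01], "spin": 0.05},
    {"offset": [0.09, -0.27, 0.02], "spin": 0.094},
    {"offset": [0.09, -0.27, 0.02], "spin": 0.094},
  ],
)

```text
time_s: 15.45
eef_pos: [547.6, -177.0, 64.1]
ee_rot: [-0.003, -0.12, 0.993, -0.0]
force: [-20.2, -1.0, 18.4]
grip_width: 0.092
grip_force: 110.0
```

```bash
python3 -c "
from st import *
print(tray())"
```

```text
15.45 [ 547.55 -176.98   64.11] ab [[-120.66 -124.71   64.11]] F [-20.18  -1.02  18.45] [-0.81  2.84 -0.43] 0.09180033920776895 109.99822153709829 psi -0.1395240554593511
(array([-119.5 ,   10.62,   84.  ]), array([268, 234,  24,  19, 281], dtype=int32))
```

Request:
send_rows(
  targets=[
    {"offset": [0.0, -0.2, 0], "spin": 0},
    {"offset": [0.02, -0.45, 0], "spin": 0},
    {"offset": [0.02, -0.56, 0], "spin": 0},
    {"offset": [0.02, -0.56, 0], "spin": 0},
  ],
)

```text
time_s: 15.93
eef_pos: [548.1, -182.6, 64.1]
ee_rot: [-0.002, -0.119, 0.993, -0.001]
force: [-17.9, -2.3, 16.3]
grip_width: 0.089
grip_force: 109.7
```

```bash
python3 -c "
from st import *
print(tray())"
```

```text
15.9333 [ 548.11 -182.64   64.15] ab [[-126.34 -124.72   64.15]] F [-17.94  -2.28  16.33] [-0.73  2.46 -0.47] 0.08930730145857385 109.7316295048222 psi -0.13706440390623698
(array([-125.74,   10.19,   84.  ]), array([266, 235,  23,  19, 283], dtype=int32))
```

Request:
send_rows(
  targets=[
    {"offset": [-0.03, 0.14, 0], "spin": -0.07},
    {"offset": [-0.06, 0.35, -0.02], "spin": -0.137},
    {"offset": [-0.07, 0.54, -0.01], "spin": -0.2},
    {"offset": [-0.07, 0.73, 0], "spin": -0.267},
    {"offset": [-0.06, 0.92, 0.02], "spin": -0.333},
    {"offset": [-0.04, 1.11, 0.04], "spin": -0.398},
    {"offset": [0.01, 1.36, 0.08], "spin": -0.488},
    {"offset": [0.01, 1.36, 0.08], "spin": -0.488},
  ],
)

```text
time_s: 16.75
eef_pos: [548.1, -168.2, 64.7]
ee_rot: [-0.002, 0.126, 0.992, -0.001]
force: [-17.6, -2.2, 15.6]
grip_width: 0.096
grip_force: 113.0
```

```bash
python3 -c "
from st import *
print(tray())"
```

```text
16.75 [ 548.09 -168.22   64.7 ] ab [[-112.  -123.3   64.7]] F [-17.59  -2.21  15.59] [0.55 2.37 0.52] 0.095834236757121 113.00054987892509 psi 0.3535807204552408
(array([-124.99,   10.6 ,   84.  ]), array([267, 235,  25,  19, 295], dtype=int32))
```

Request:
send_rows(
  targets=[
    {"offset": [-0.05, -0.25, -0.04], "spin": 0.09},
    {"offset": [-0.07, -0.44, -0.06], "spin": 0.155},
    {"offset": [-0.08, -0.63, -0.08], "spin": 0.221},
    {"offset": [-0.08, -0.82, -0.09], "spin": 0.288},
    {"offset": [-0.07, -1.01, -0.1], "spin": 0.351},
    {"offset": [-0.04, -1.22, -0.08], "spin": 0.418},
    {"offset": [-0.01, -1.36, -0.08], "spin": 0.488},
    {"offset": [-0.01, -1.36, -0.08], "spin": 0.488},
  ],
)

```text
time_s: 17.57
eef_pos: [548.1, -182.9, 64.1]
ee_rot: [-0.002, -0.12, 0.993, -0.001]
force: [-17.5, -3.4, 16.3]
grip_width: 0.09
grip_force: 111.2
```

Request:
send_rows(
  targets=[
    {"offset": [-0.02, 0.15, 0], "spin": 0},
    {"offset": [-0.04, 0.37, 0], "spin": 0},
    {"offset": [-0.04, 0.37, 0], "spin": 0},
  ],
)

```text
time_s: 17.82
eef_pos: [547.7, -178.8, 64.1]
ee_rot: [-0.002, -0.119, 0.993, -0.001]
force: [-17.5, -1.8, 16.2]
grip_width: 0.086
grip_force: 111.1
```

```bash
python3 -c "
from st import *
print(tray())"
```

```text
17.8167 [ 547.69 -178.82   64.14] ab [[-122.5  -124.76   64.14]] F [-17.52  -1.85  16.18] [-0.82  2.5  -0.48] 0.08587788355236468 111.14602115470916 psi -0.13724302895281482
(array([-121.54,   10.61,   84.  ]), array([269, 234,  22,  19, 284], dtype=int32))
```

Request:
send_rows(
  targets=[
    {"offset": [-0.03, 0.14, 0], "spin": -0.07},
    {"offset": [-0.06, 0.35, -0.02], "spin": -0.137},
    {"offset": [-0.07, 0.54, -0.01], "spin": -0.2},
    {"offset": [-0.07, 0.73, 0], "spin": -0.267},
    {"offset": [-0.06, 0.92, 0.02], "spin": -0.333},
    {"offset": [-0.04, 1.11, 0.04], "spin": -0.398},
    {"offset": [0.01, 1.36, 0.08], "spin": -0.488},
    {"offset": [0.01, 1.36, 0.08], "spin": -0.488},
  ],
)

```text
time_s: 18.63
eef_pos: [547.7, -164.5, 64.7]
ee_rot: [-0.002, 0.126, 0.992, -0.001]
force: [-17.1, -1.9, 15.6]
grip_width: 0.092
grip_force: 113.1
```

Request:
send_rows(
  targets=[
    {"offset": [0.05, 0.17, 0.04], "spin": -0.07},
    {"offset": [0.1, 0.35, 0.09], "spin": -0.138},
    {"offset": [0.15, 0.49, 0.14], "spin": -0.203},
    {"offset": [0.2, 0.64, 0.19], "spin": -0.268},
    {"offset": [0.25, 0.78, 0.24], "spin": -0.328},
    {"offset": [0.27, 0.88, 0.26], "spin": -0.388},
    {"offset": [0.28, 0.99, 0.28], "spin": -0.448},
    {"offset": [0.28, 0.99, 0.28], "spin": -0.448},
  ],
)

```text
time_s: 19.3
eef_pos: [549.5, -154.5, 67.3]
ee_rot: [-0.004, 0.343, 0.939, -0.001]
force: [-22.3, -1.3, 18.6]
grip_width: 0.088
grip_force: 110.8
```

```bash
python3 -c "
from st import *
print(tray())"
```

```text
19.3 [ 549.47 -154.48   67.33] ab [[ -98.46 -120.54   67.33]] F [-22.34  -1.3   18.56] [0.17 3.46 0.22] 0.08835215998198791 110.77891565859318 psi 0.8004319591255575
(array([-121.41,   10.38,   84.  ]), array([268, 235,  23,  18, 283], dtype=int32))
```

Request:
send_rows(
  targets=[
    {"offset": [0, 0, -0.1], "spin": 0},
    {"offset": [0, 0, -0.2], "spin": 0},
    {"offset": [-0.1, 0.0, -0.3], "spin": 0},
    {"offset": [-0.1, 0.0, -0.3], "spin": 0},
  ],
  grip=0.25,
)

```text
time_s: 19.78
eef_pos: [551.3, -154.3, 63.2]
ee_rot: [-0.0, 0.342, 0.94, -0.0]
force: [0.5, 0.2, 0.8]
grip_width: 0.251
grip_force: 0.0
```

Request:
send_rows(
  targets=[
    {"offset": [-0.02, 0.15, 0], "spin": 0},
    {"offset": [-0.03, 0.3, 0], "spin": 0},
    {"offset": [-0.03, 0.3, 0], "spin": 0},
  ],
)

```text
time_s: 20.03
eef_pos: [551.2, -151.9, 63.5]
ee_rot: [0.0, 0.342, 0.94, -0.001]
force: [-1.2, -5.0, -0.7]
grip_width: 0.252
grip_force: 2.2
```

Request:
send_rows(
  targets=[
    {"offset": [-0.02, 0.15, 0], "spin": 0},
    {"offset": [-0.03, 0.3, 0], "spin": 0},
    {"offset": [-0.03, 0.3, 0], "spin": 0},
  ],
)

```text
time_s: 20.28
eef_pos: [551.1, -149.4, 63.8]
ee_rot: [0.001, 0.342, 0.94, -0.001]
force: [-0.4, -6.6, 1.1]
grip_width: 0.251
grip_force: 3.1
```

```bash
python3 -c "
from st import *
print(tray())"
```

```text
20.2833 [ 551.07 -149.44   63.77] ab [[ -93.6  -118.44   63.77]] F [-0.38 -6.65  1.1 ] [-1.21  0.14  0.01] 0.25083573173568724 3.143634310690686 psi 0.7982357109579838
(array([-120.84,   10.44,   84.  ]), array([268, 234,  23,  20, 285], dtype=int32))
```

Request:
send_rows(
  targets=[
    {"offset": [-0.06, 0.15, 0], "spin": 0},
    {"offset": [-0.1, 0.25, 0], "spin": 0},
    {"offset": [-0.1, 0.25, 0], "spin": 0},
  ],
)

```text
time_s: 20.68
eef_pos: [550.1, -147.1, 63.9]
ee_rot: [0.001, 0.342, 0.94, -0.001]
force: [-0.9, -7.2, 0.1]
grip_width: 0.249
grip_force: 3.3
```

Request:
send_rows(
  targets=[
    {"offset": [-0.04, 0.12, 0], "spin": 0},
    {"offset": [-0.06, 0.2, 0], "spin": 0},
    {"offset": [-0.06, 0.2, 0], "spin": 0},
  ],
)

```text
time_s: 20.93
eef_pos: [549.6, -145.1, 63.9]
ee_rot: [0.001, 0.342, 0.94, -0.001]
force: [-0.9, -9.4, 0.6]
grip_width: 0.247
grip_force: 3.4
```

```bash
python3 -c "
from st import *
print(tray());q,e=shot('scene');print(fitwing(q,'scene',(-118,-97,.7)))"
```

```text
20.9333 [ 549.6  -145.14   63.93] ab [[ -89.18 -119.48   63.93]] F [-0.93 -9.4   0.6 ] [-1.3   0.15 -0.06] 0.24718976265310974 3.36889972910285 psi 0.7983724344474722
(array([-120.71,   10.39,   84.  ]), array([268, 234,  23,  19, 290], dtype=int32))
(array([-116.21,  -95.79,    0.68]), np.float64(0.14618389308452606), 104)
```

Request:
send_rows(
  targets=[
    {"offset": [-0.03, 0.1, 0], "spin": 0},
    {"offset": [-0.05, 0.2, 0], "spin": 0},
    {"offset": [-0.05, 0.2, 0], "spin": 0},
  ],
)

```text
time_s: 21.38
eef_pos: [549.0, -143.1, 63.9]
ee_rot: [0.001, 0.342, 0.94, -0.001]
force: [-0.7, -7.5, 0.5]
grip_width: 0.253
grip_force: 3.4
```

Request:
send_rows(
  targets=[
    {"offset": [-0.02, 0.1, 0], "spin": 0},
    {"offset": [-0.03, 0.15, 0], "spin": 0},
    {"offset": [-0.03, 0.15, 0], "spin": 0},
  ],
)

```text
time_s: 21.63
eef_pos: [548.7, -141.9, 63.9]
ee_rot: [0.001, 0.342, 0.94, -0.001]
force: [-2.6, -9.9, 0.5]
grip_width: 0.255
grip_force: 4.1
```

```bash
python3 -c "
from st import *
print(tray());q,e=shot('scene');print(fitwing(q,'scene',(-118,-97,.7)))"
```

```text
21.6333 [ 548.69 -141.94   63.89] ab [[ -85.9  -120.06   63.89]] F [-2.63 -9.85  0.53] [-1.52  0.27  0.01] 0.25491972450784095 4.144583983797929 psi 0.7983674852969536
(array([-121.04,   10.42,   84.  ]), array([267, 234,  26,  18, 280], dtype=int32))
(array([-116.34,  -95.01,    0.72]), np.float64(0.13804472982883453), 109)
```

Request:
send_rows(
  targets=[
    {"offset": [-0.02, 0.1, 0], "spin": 0},
    {"offset": [-0.02, 0.15, 0], "spin": 0},
    {"offset": [-0.02, 0.15, 0], "spin": 0},
  ],
)

```text
time_s: 22.08
eef_pos: [548.3, -139.7, 63.7]
ee_rot: [0.0, 0.342, 0.94, -0.001]
force: [-1.5, -0.3, -0.2]
grip_width: 0.248
grip_force: 0.3
```

Request:
send_rows(
  targets=[
    {"offset": [-0.02, 0.1, 0], "spin": 0},
    {"offset": [-0.02, 0.15, 0], "spin": 0},
    {"offset": [-0.02, 0.15, 0], "spin": 0},
  ],
)

```text
time_s: 22.33
eef_pos: [548.1, -136.9, 63.4]
ee_rot: [-0.0, 0.342, 0.94, 0.0]
force: [0.4, 0.0, 0.4]
grip_width: 0.25
grip_force: 0.0
```

```bash
python3 -c "
from st import *
print(tray());q,e=shot('scene');print(fitwing(q,'scene',(-118,-97,.7)))"
```

```text
22.3333 [ 548.08 -136.86   63.44] ab [[ -80.79 -120.15   63.44]] F [0.37 0.05 0.36] [0.04 0.03 0.01] 0.25028870390349617 0.0 psi 0.7981668883128731
(array([-121.12,   10.17,   84.  ]), array([268, 234,  23,  20, 282], dtype=int32))
(array([-116.98,  -94.7 ,    0.71]), np.float64(0.14612267911434174), 108)
```

Request:
send_rows(
  targets=[
    {"offset": [-0.8, -0.08, 0], "spin": 0},
    {"offset": [-1.9, -0.2, 0], "spin": 0.06},
    {"offset": [-1.9, -0.2, 0], "spin": 0.15},
    {"offset": [-1.9, -0.2, 0], "spin": 0.15},
    {"offset": [-1.0, -0.9, 0], "spin": 0.15},
    {"offset": [-0.3, -1.4, 0], "spin": 0.15},
    {"offset": [0.2, -1.75, 0], "spin": 0.15},
    {"offset": [0.2, -1.75, 0], "spin": 0.15},
  ],
  grip=0.45,
)

```text
time_s: 23.2
eef_pos: [550.6, -155.4, 63.5]
ee_rot: [0.0, 0.271, 0.962, -0.0]
force: [0.3, 0.0, -0.3]
grip_width: 0.448
grip_force: 0.0
```

Request:
send_rows(
  targets=[
    {"offset": [0, 0, 0], "spin": 0},
    {"offset": [0, 0, 0], "spin": 0},
    {"offset": [0, 0, 0], "spin": 0},
    {"offset": [0, 0, 0], "spin": 0},
    {"offset": [0, 0, 0], "spin": 0},
  ],
  grip=0,
  squeeze=110,
)

```text
time_s: 23.62
eef_pos: [549.9, -154.1, 63.4]
ee_rot: [-0.0, 0.27, 0.963, 0.001]
force: [1.5, 4.1, 0.1]
grip_width: 0.107
grip_force: 103.4
```

```bash
python3 -c "
from st import *
print(tray(),ctrl.sense()['joints'])"
```

```text
23.6167 [ 549.91 -154.08   63.44] ab [[ -98.11 -120.07   63.44]] F [1.46 4.08 0.11] [ 1.29 -0.46  0.26] 0.10714734277728837 103.42754242010415 psi 0.6484779446722786
(array([-121.04,   10.24,   84.  ]), array([268, 235,  22,  18, 276], dtype=int32)) [-0.48  0.59  1.55  0.    1.   -1.5 ]
```

Request:
send_rows(
  targets=[
    {"offset": [-0.01, 0.08, 0], "spin": -0.1},
    {"offset": [-0.02, 0.15, 0.02], "spin": -0.2},
    {"offset": [-0.02, 0.2, 0.03], "spin": -0.28},
    {"offset": [-0.02, 0.25, 0.03], "spin": -0.36},
    {"offset": [-0.02, 0.25, 0.03], "spin": -0.36},
  ],
)

```text
time_s: 24.18
eef_pos: [547.4, -149.4, 63.7]
ee_rot: [-0.004, 0.44, 0.898, 0.001]
force: [-12.8, 15.0, 11.7]
grip_width: 0.036
grip_force: 121.0
```

```bash
python3 -c "
from st import *
print(tray());q,e=shot('scene');print(fitwing(q,'scene',(-118,-97,.7)))"
```

```text
24.1833 [ 547.39 -149.4    63.73] ab [[ -93.2  -122.1    63.73]] F [-12.84  15.01  11.71] [2.95 1.68 0.41] 0.035794510215053164 120.98261699080467 psi 1.0113800671038145
(array([-121.84,   10.1 ,   84.  ]), array([269, 234,  23,  19, 280], dtype=int32))
(array([-117.17,  -95.68,    0.57]), np.float64(0.17854635417461395), 89)
```

Request:
send_rows(
  targets=[
    {"offset": [0, 0, 0], "spin": 0},
    {"offset": [0, 0, 0], "spin": 0},
    {"offset": [0, 0, 0], "spin": 0.1},
    {"offset": [-0.8, 0.7, 0], "spin": 0.2},
    {"offset": [-2.2, 2.0, 0], "spin": 0.3},
    {"offset": [-4.4, 3.5, 0], "spin": 0.4},
    {"offset": [-7.5, 5.5, 0], "spin": 0.4},
    {"offset": [-10.5, 7.5, 0], "spin": 0.4},
  ],
  grip=0.45,
)

```text
time_s: 25.05
eef_pos: [443.8, -77.3, 63.7]
ee_rot: [0.0, 0.251, 0.968, -0.001]
force: [-0.0, -0.1, -0.1]
grip_width: 0.449
grip_force: 0.0
```

Request:
send_rows(
  targets=[
    {"offset": [-3, 3, 0], "spin": 0},
    {"offset": [-6, 6, 0], "spin": 0},
    {"offset": [-6, 6, 0], "spin": 0},
  ],
)

```text
time_s: 25.3
eef_pos: [379.6, -13.9, 63.1]
ee_rot: [-0.003, 0.25, 0.968, -0.0]
force: [0.7, -1.1, -0.7]
grip_width: 0.453
grip_force: 0.0
```

```bash
python3 - <<'E'
from st import *
ps=[];ts=[]
for i in range(3):
    p,d=shot('top');ps.append(p);q,e=shot('scene');ts.append(q)
P=np.mean(ps,0).astype(np.uint8);Qm=np.mean(ts,0).astype(np.uint8)
x=(-117,-97,.65);print(fitwing(P,'top',x),fitwing(Qm,'scene',x));print(tray())
f=lambda p,x0,y0:cv2.convertScaleAbs(cv2.resize(cv2.cvtColor(p[y0:y0+100,x0:x0+100],cv2.COLOR_RGB2BGR),(400,400),interpolation=cv2.INTER_CUBIC),alpha=1.5,beta=20)
cv2.imwrite('pics/a6.png',np.hstack([f(P,270,150),f(Qm,225,170)]))
E
```

```text
25.3 [379.58 -13.92  63.13] ab [[  58.47 -275.43   63.13]] F [ 0.65 -1.07 -0.71] [-0.03 -0.04 -0.01] 0.4527665608150434 0.0 psi 0.6063964284894001
(array([-124.64,  -95.05,    0.53]), np.float64(0.16957437992095947), 163) (array([-121.97,  -97.03,    0.54]), np.float64(0.18451544642448425), 89)
(array([-126.62,   10.98,   84.  ]), array([267, 235,  25,  19, 298], dtype=int32))
```

View pics/a6.png

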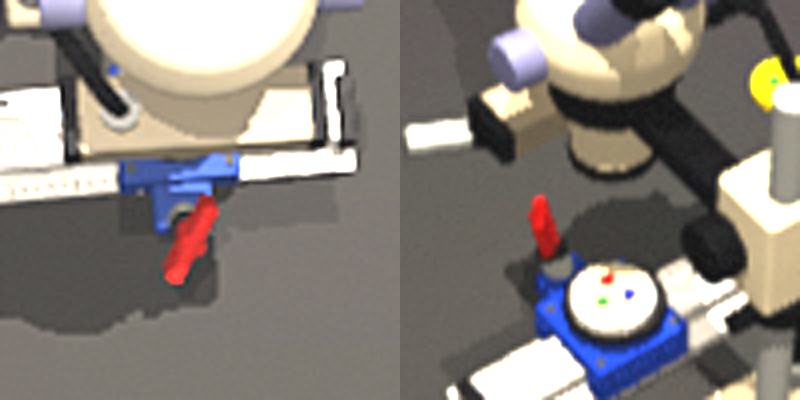

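The pictures show the wing slipped back to φ≈0.53 and the stage now about 5 mm too far along −a, with the tray still standing. I'll regrip, free the clamp, re-centre, tighten, and push gently to the stop.

```bash
python3 -c "
from st import *"
```

```text
25.75 [385.3  -17.85  63.71] ab [[  53.99 -270.14   63.71]] F [0.09 0.18 0.35] [-0.05  0.04 -0.07] 0.45371855302163977 0.0 psi 0.6092215737673756
```

Request:
send_rows(
  targets=[
    {"offset": [2.2, -2.0, 0], "spin": 0.05},
    {"offset": [5, -4.6, 0], "spin": 0.1},
    {"offset": [8, -7.3, 0], "spin": 0.14},
    {"offset": [11, -10.1, 0], "spin": 0.14},
    {"offset": [13.2, -12.1, 0], "spin": 0.14},
    {"offset": [14.1, -12.9, 0], "spin": 0.14},
    {"offset": [14.9, -13.6, 0], "spin": 0.14},
  ],
)

```text
time_s: 26.33
eef_pos: [534.8, -155.0, 63.2]
ee_rot: [-0.0, 0.184, 0.983, -0.0]
force: [-0.8, -0.4, -0.2]
grip_width: 0.453
grip_force: 0.0
```

Request:
send_rows(
  targets=[
    {"offset": [0.8, -0.7, 0], "spin": 0},
    {"offset": [1.5, -1.3, 0], "spin": 0},
    {"offset": [1.5, -1.3, 0], "spin": 0},
  ],
)

```text
time_s: 26.58
eef_pos: [549.7, -167.6, 63.4]
ee_rot: [0.0, 0.183, 0.983, -0.0]
force: [1.0, -0.4, 0.4]
grip_width: 0.455
grip_force: 0.0
```

Request:
send_rows(
  targets=[
    {"offset": [0, 0, 0], "spin": 0},
    {"offset": [0, 0, 0], "spin": 0},
    {"offset": [0, 0, 0], "spin": 0},
    {"offset": [0, 0, 0], "spin": 0},
  ],
  grip=0,
  squeeze=110,
)

```text
time_s: 26.92
eef_pos: [548.7, -165.8, 63.7]
ee_rot: [-0.0, 0.183, 0.983, 0.0]
force: [2.1, 1.5, -3.6]
grip_width: 0.093
grip_force: 104.4
```

```bash
python3 -c "
from st import *"
```

```text
26.9167 [ 548.67 -165.75   63.71] ab [[-109.59 -122.47   63.71]] F [ 2.09  1.46 -3.65] [ 0.73 -0.62  0.12] 0.0933636193200781 104.36677302466705 psi 0.46829183791436435
```

Request:
send_rows(
  targets=[
    {"offset": [-0.05, -0.15, -0.03], "spin": 0.06},
    {"offset": [-0.1, -0.31, -0.06], "spin": 0.118},
    {"offset": [-0.11, -0.49, -0.09], "spin": 0.185},
    {"offset": [-0.11, -0.68, -0.12], "spin": 0.252},
    {"offset": [-0.1, -0.87, -0.14], "spin": 0.318},
    {"offset": [-0.09, -1.06, -0.15], "spin": 0.383},
    {"offset": [-0.06, -1.24, -0.15], "spin": 0.448},
    {"offset": [-0.04, -1.43, -0.15], "spin": 0.513},
  ],
)

```text
time_s: 27.58
eef_pos: [546.2, -181.1, 63.4]
ee_rot: [-0.003, -0.074, 0.997, -0.0]
force: [-17.9, -1.4, 16.2]
grip_width: 0.087
grip_force: 109.7
```

Request:
send_rows(
  targets=[
    {"offset": [0.04, -0.14, 0.01], "spin": 0.05},
    {"offset": [0.09, -0.27, 0.02], "spin": 0.094},
    {"offset": [0.07, -0.05, 0.02], "spin": 0.094},
    {"offset": [0.05, 0.2, 0.02], "spin": 0.094},
    {"offset": [0.03, 0.33, 0.02], "spin": 0.094},
    {"offset": [0.03, 0.33, 0.02], "spin": 0.094},
  ],
)

```text
time_s: 28.08
eef_pos: [546.0, -177.9, 63.5]
ee_rot: [-0.003, -0.119, 0.993, -0.0]
force: [-20.3, -1.9, 15.6]
grip_width: 0.089
grip_force: 109.9
```

```bash
python3 -c "
from st import *
print(tray())"
```

```text
28.0833 [ 545.98 -177.89   63.47] ab [[-121.4  -126.36   63.47]] F [-20.28  -1.94  15.61] [-0.6   2.98 -0.35] 0.08867166667176035 109.92760020308197 psi -0.1386687160555411
(array([-122.23,   10.35,   84.  ]), array([267, 234,  24,  20, 286], dtype=int32))
```

Request:
send_rows(
  targets=[
    {"offset": [-0.03, 0.19, 0], "spin": -0.07},
    {"offset": [-0.05, 0.4, -0.02], "spin": -0.137},
    {"offset": [-0.06, 0.59, -0.01], "spin": -0.2},
    {"offset": [-0.05, 0.78, 0], "spin": -0.267},
    {"offset": [-0.03, 0.97, 0.02], "spin": -0.333},
    {"offset": [0.0, 1.16, 0.04], "spin": -0.398},
    {"offset": [0.06, 1.41, 0.08], "spin": -0.488},
  ],
)

```text
time_s: 28.82
eef_pos: [546.2, -163.4, 64.2]
ee_rot: [-0.004, 0.125, 0.992, -0.0]
force: [-21.7, -1.1, 18.0]
grip_width: 0.092
grip_force: 113.2
```

Request:
send_rows(
  targets=[
    {"offset": [0.05, 0.17, 0.04], "spin": -0.07},
    {"offset": [0.12, 0.35, 0.09], "spin": -0.138},
    {"offset": [0.19, 0.49, 0.14], "spin": -0.203},
    {"offset": [0.25, 0.64, 0.19], "spin": -0.268},
    {"offset": [0.3, 0.78, 0.24], "spin": -0.328},
    {"offset": [0.33, 0.88, 0.26], "spin": -0.388},
    {"offset": [0.35, 0.99, 0.28], "spin": -0.448},
    {"offset": [0.35, 0.99, 0.28], "spin": -0.448},
  ],
)

```text
time_s: 29.48
eef_pos: [548.2, -152.8, 67.1]
ee_rot: [-0.006, 0.342, 0.94, -0.001]
force: [-30.9, 1.0, 25.4]
grip_width: 0.073
grip_force: 116.4
```

```bash
python3 -c "
from st import *
print(tray())"
```

```text
29.4833 [ 548.24 -152.82   67.06] ab [[ -96.69 -121.6    67.06]] F [-30.87   1.03  25.42] [0.5  4.9  0.21] 0.0729551158084948 116.44152157008648 psi 0.7990926709547546
(array([-120.89,   10.8 ,   84.  ]), array([268, 234,  25,  19, 280], dtype=int32))
```

Request:
send_rows(
  targets=[
    {"offset": [-0.05, 0, -0.1], "spin": 0},
    {"offset": [-0.1, 0, -0.25], "spin": 0},
    {"offset": [-0.1, 0.0, -0.35], "spin": 0.08},
    {"offset": [-0.1, 0.0, -0.35], "spin": 0.16},
    {"offset": [-0.1, 0.0, -0.35], "spin": 0.16},
  ],
  grip=0.3,
)

```text
time_s: 30.05
eef_pos: [551.8, -153.3, 62.5]
ee_rot: [0.0, 0.264, 0.965, -0.0]
force: [-0.2, 0.3, 0.1]
grip_width: 0.3
grip_force: 0.0
```

```bash
python3 -c "
from st import *"
```

```text
30.05 [ 551.83 -153.27   62.54] ab [[ -97.5  -118.07   62.54]] F [-0.15  0.28  0.14] [ 0.03 -0.   -0.  ] 0.29953016599061577 0.0 psi 0.6345249001888877
```

Request:
send_rows(
  targets=[
    {"offset": [-0.02, 0.2, 0], "spin": 0},
    {"offset": [-0.04, 0.4, 0], "spin": 0},
    {"offset": [-0.05, 0.5, 0], "spin": 0},
  ],
)

```text
time_s: 30.3
eef_pos: [551.4, -148.6, 62.7]
ee_rot: [0.0, 0.266, 0.964, -0.001]
force: [0.1, -4.7, -1.3]
grip_width: 0.299
grip_force: 1.9
```

Request:
send_rows(
  targets=[
    {"offset": [-0.02, 0.15, 0], "spin": 0},
    {"offset": [-0.03, 0.3, 0], "spin": 0},
    {"offset": [-0.03, 0.3, 0], "spin": 0},
  ],
)

```text
time_s: 30.55
eef_pos: [551.0, -145.2, 62.6]
ee_rot: [0.0, 0.265, 0.964, -0.0]
force: [0.3, -3.3, -0.8]
grip_width: 0.302
grip_force: 1.4
```

```bash
python3 -c "
from st import *
print(tray());q,e=shot('scene');print(fitwing(q,'scene',(-118,-97,.7)))"
```

```text
30.55 [ 551.02 -145.23   62.64] ab [[ -89.41 -118.07   62.64]] F [ 0.32 -3.25 -0.77] [-0.48  0.04 -0.06] 0.30210741151379544 1.4330918015912175 psi 0.6380273736911655
(array([-115.98,   10.75,   84.  ]), array([270, 233,  24,  20, 287], dtype=int32))
(array([-111.48,  -96.47,    0.57]), np.float64(0.14338235557079315), 85)
```

```bash
python3 - <<'E'
from st import *
import h
def cost(p,c,x,z=78,S=8):
    hh=cv2.cvtColor(p,cv2.COLOR_RGB2HSV).astype(int);q=proj(c,wd(x[0],x[1],z)[None])[0];v,u=np.mgrid[:420,:560]
    red=(((hh[...,0]<10)|(hh[...,0]>170))&(hh[...,1]>110)&(hh[...,2]>50)&(np.hypot(u-q[0],v-q[1])<22)).astype(np.float32)
    o=np.array([int(q[0])-30,int(q[1])-30]);m=np.zeros((480,480),np.uint8)
    hull=cv2.convexHull(((proj(c,wing(x[0],x[1],z,x[2]))+.5)*S).astype(np.float32)).astype(np.int32)
    cv2.fillConvexPoly(m,hull-(o*S).astype(np.int32),1);m=cv2.resize(m.astype(np.float32),(60,60),interpolation=cv2.INTER_AREA);R=red[o[1]:o[1]+60,o[0]:o[0]+60]
    return abs(m-R).sum()/R.sum(), R.sum()
q,e=shot('scene');t,d=shot('top');np.savez('s4',sp=q,tp=t)
from scipy.optimize import minimize
for nm,p,c,x0 in(('start','','top',(114.4,-96.5)),('now',q,'scene',(-112,-96)),('now',t,'top',(-113,-96)),('s3',np.load('s3.npz')['sp'],'scene',(-113,-96.6)),('s3',np.load('s3.npz')['tp'],'top',(-115.7,-95.3)),('s2 grip -.15',np.load('s2.npz')['sp'],'scene',(-117,-96))):
    if nm=='start':p=np.load('topm.npz')['p']
    r=[]
    for f in(-.3,-.1,.1,.3,.4,.5,.6,.7,.8):
        g=min(cost(p,c,(x0[0]+da,x0[1]+db,f))[0] for da in(-4,-2,0,2,4) for db in(-3,0,3));r.append(round(float(g),2))
    print(nm,c,cost(p,c,(*x0,.5))[1],r)
E
```

```text
30.75 [ 551.02 -145.26   62.59] ab [[ -89.44 -118.07   62.59]] F [ 0.15 -2.34  0.19] [-0.44  0.11  0.06] 0.2997210514601131 1.3129168516024947 psi 0.6377320131437731
start top 133.0 [1.27, 1.11, 0.89, 0.63, 0.43, 0.28, 0.32, 0.46, 0.65]
now scene 87.0 [1.41, 1.13, 0.77, 0.48, 0.52, 0.28, 0.19, 0.38, 0.62]
now top 0.0 [inf, inf, inf, inf, inf, inf, inf, inf, inf]
s3 scene 87.0 [1.42, 1.14, 0.74, 0.39, 0.46, 0.24, 0.29, 0.51, 0.73]
s3 top 166.0 [1.09, 0.99, 0.77, 0.46, 0.3, 0.17, 0.2, 0.33, 0.48]
s2 grip -.15 scene 125.0 [0.51, 0.28, 0.3, 0.6, 0.75, 0.69, 0.63, 0.59, 0.59]<stdin>:9: RuntimeWarning: divide by zero encountered in scalar divide
```

Request:
send_rows(
  targets=[
    {"offset": [-0.05, -0.4, 0.05], "spin": 0.06},
    {"offset": [-0.1, -0.9, 0.13], "spin": 0.13},
    {"offset": [-0.1, -0.96, 0.13], "spin": 0.13},
  ],
)

```text
time_s: 31.1
eef_pos: [550.1, -155.0, 64.0]
ee_rot: [-0.0, 0.201, 0.98, 0.0]
force: [0.2, -0.0, 0.4]
grip_width: 0.3
grip_force: 0.0
```

Request:
send_rows(
  targets=[
    {"offset": [0, 0, 0], "spin": 0},
    {"offset": [0, 0, 0], "spin": 0},
    {"offset": [0, 0, 0], "spin": 0},
    {"offset": [0, 0, 0], "spin": 0},
  ],
  grip=0,
  squeeze=110,
)

```text
time_s: 31.43
eef_pos: [550.3, -154.6, 64.0]
ee_rot: [0.0, 0.202, 0.979, 0.0]
force: [2.3, 0.3, 0.1]
grip_width: 0.103
grip_force: 104.0
```

Request:
send_rows(
  targets=[
    {"offset": [-0.03, -0.15, -0.03], "spin": 0.07},
    {"offset": [-0.06, -0.33, -0.06], "spin": 0.14},
    {"offset": [-0.07, -0.51, -0.09], "spin": 0.21},
    {"offset": [-0.07, -0.7, -0.12], "spin": 0.28},
    {"offset": [-0.06, -0.89, -0.14], "spin": 0.35},
    {"offset": [-0.05, -1.08, -0.15], "spin": 0.42},
    {"offset": [-0.02, -1.28, -0.15], "spin": 0.485},
    {"offset": [0.0, -1.47, -0.15], "spin": 0.55},
  ],
)

```text
time_s: 32.1
eef_pos: [548.0, -170.4, 63.6]
ee_rot: [-0.003, -0.073, 0.997, -0.0]
force: [-19.6, -2.0, 19.4]
grip_width: 0.094
grip_force: 109.9
```

Request:
send_rows(
  targets=[
    {"offset": [0.04, -0.14, 0.01], "spin": 0.05},
    {"offset": [0.07, -0.27, 0.02], "spin": 0.094},
    {"offset": [0.07, -0.55, 0.02], "spin": 0.094},
    {"offset": [0.08, -0.83, 0.02], "spin": 0.094},
    {"offset": [0.08, -0.83, 0.02], "spin": 0.094},
  ],
)

```text
time_s: 32.52
eef_pos: [548.7, -178.6, 63.1]
ee_rot: [-0.003, -0.118, 0.993, 0.0]
force: [-15.6, -3.2, 13.6]
grip_width: 0.097
grip_force: 110.9
```

```bash
python3 -c "
from st import *
print(tray())"
```

```text
32.5167 [ 548.7  -178.62   63.09] ab [[-122.4  -123.74   63.09]] F [-15.57  -3.2   13.56] [-0.79  2.18 -0.43] 0.09749789758586969 110.85878232141113 psi -0.13542363872703977
(array([-120.37,   10.28,   84.  ]), array([268, 234,  25,  20, 275], dtype=int32))
```

Request:
send_rows(
  targets=[
    {"offset": [0.01, -0.16, 0], "spin": 0},
    {"offset": [-0.02, 0.0, 0], "spin": -0.07},
    {"offset": [-0.05, 0.19, -0.02], "spin": -0.137},
    {"offset": [-0.06, 0.38, -0.01], "spin": -0.2},
    {"offset": [-0.06, 0.57, 0], "spin": -0.267},
    {"offset": [-0.05, 0.76, 0.02], "spin": -0.333},
    {"offset": [-0.03, 0.95, 0.04], "spin": -0.398},
    {"offset": [0.02, 1.2, 0.08], "spin": -0.488},
  ],
)

```text
time_s: 33.33
eef_pos: [548.5, -166.0, 63.7]
ee_rot: [-0.003, 0.126, 0.992, -0.0]
force: [-16.7, -2.5, 12.5]
grip_width: 0.095
grip_force: 116.7
```

Request:
send_rows(
  targets=[
    {"offset": [0.05, 0.17, 0.04], "spin": -0.07},
    {"offset": [0.1, 0.35, 0.09], "spin": -0.138},
    {"offset": [0.15, 0.49, 0.14], "spin": -0.203},
    {"offset": [0.2, 0.64, 0.19], "spin": -0.268},
    {"offset": [0.25, 0.78, 0.24], "spin": -0.328},
    {"offset": [0.27, 0.88, 0.26], "spin": -0.388},
    {"offset": [0.28, 0.99, 0.28], "spin": -0.448},
    {"offset": [0.28, 0.99, 0.28], "spin": -0.448},
  ],
)

```text
time_s: 34.0
eef_pos: [550.9, -155.5, 66.8]
ee_rot: [-0.004, 0.343, 0.939, -0.001]
force: [-21.1, 0.7, 18.8]
grip_width: 0.095
grip_force: 114.8
```

Request:
send_rows(
  targets=[
    {"offset": [0, 0, -0.1], "spin": 0},
    {"offset": [0, 0, -0.2], "spin": 0},
    {"offset": [-0.1, 0.0, -0.3], "spin": 0},
  ],
  grip=0.25,
)

```text
time_s: 34.25
eef_pos: [552.9, -156.0, 63.0]
ee_rot: [0.0, 0.342, 0.94, -0.0]
force: [-0.3, -0.8, -0.9]
grip_width: 0.25
grip_force: 0.0
```

```bash
python3 -c "
from st import *
print(tray());q,e=shot('scene');print(fitwing(q,'scene',(-118,-97,.6)))"
```

```text
34.25 [ 552.88 -155.96   63.04] ab [[-100.28 -117.3    63.04]] F [-0.28 -0.78 -0.95] [-0.01  0.07 -0.01] 0.2500886590953574 0.0 psi 0.7997937433958995
(array([-121.94,   10.53,   84.  ]), array([268, 234,  23,  20, 295], dtype=int32))
(array([-116.98,  -95.2 ,    0.58]), np.float64(0.18057528138160706), 88)
```

Request:
send_rows(
  targets=[
    {"offset": [-0.03, 0.15, 0], "spin": 0},
    {"offset": [-0.05, 0.3, 0], "spin": 0},
    {"offset": [-0.07, 0.45, 0], "spin": 0},
    {"offset": [-0.08, 0.6, 0], "spin": 0},
    {"offset": [-0.09, 0.72, 0], "spin": 0},
    {"offset": [-0.1, 0.84, 0], "spin": 0},
  ],
)

```text
time_s: 34.95
eef_pos: [551.8, -147.9, 63.3]
ee_rot: [0.0, 0.342, 0.94, -0.0]
force: [-0.8, -4.4, -1.1]
grip_width: 0.253
grip_force: 2.1
```

Request:
send_rows(
  targets=[
    {"offset": [-0.01, 0.1, 0], "spin": 0},
    {"offset": [-0.02, 0.2, 0], "spin": 0},
    {"offset": [-0.03, 0.3, 0], "spin": 0},
  ],
)

```text
time_s: 35.2
eef_pos: [551.5, -144.6, 63.2]
ee_rot: [0.0, 0.342, 0.94, -0.0]
force: [-1.3, -4.7, -0.5]
grip_width: 0.249
grip_force: 2.1
```

```bash
python3 -c "
from st import *
print(tray());q,e=shot('scene');print(fitwing(q,'scene',(-118,-97,.6)))"
```

```text
35.2 [ 551.52 -144.61   63.22] ab [[ -88.85 -117.51   63.22]] F [-1.28 -4.73 -0.5 ] [-0.75  0.21  0.03] 0.2489387423687426 2.1433353144675493 psi 0.7994896127009814
(array([-113.7 ,   10.41,   84.  ]), array([271, 233,  21,  19, 278], dtype=int32))
(array([-108.66,  -94.98,    0.57]), np.float64(0.13400734961032867), 85)
```

Request:
send_rows(
  targets=[
    {"offset": [-0.05, -0.3, 0.03], "spin": 0.1},
    {"offset": [-0.1, -0.6, 0.07], "spin": 0.2},
    {"offset": [-0.12, -0.8, 0.07], "spin": 0.29},
  ],
)

```text
time_s: 35.65
eef_pos: [550.4, -152.1, 63.9]
ee_rot: [-0.0, 0.201, 0.98, 0.001]
force: [0.6, 0.4, -0.2]
grip_width: 0.25
grip_force: 0.4
```

Request:
send_rows(
  targets=[
    {"offset": [0, 0, 0], "spin": 0},
    {"offset": [0, 0, 0], "spin": 0},
    {"offset": [0, 0, 0], "spin": 0},
  ],
  grip=0,
  squeeze=115,
)

```text
time_s: 35.9
eef_pos: [550.7, -152.2, 64.0]
ee_rot: [0.0, 0.204, 0.979, 0.0]
force: [1.6, 0.0, -0.7]
grip_width: 0.103
grip_force: 108.6
```

Request:
send_rows(
  targets=[
    {"offset": [-0.04, -0.25, -0.03], "spin": 0.11},
    {"offset": [-0.07, -0.55, -0.06], "spin": 0.22},
    {"offset": [-0.06, -0.86, -0.1], "spin": 0.33},
    {"offset": [-0.04, -1.18, -0.13], "spin": 0.44},
    {"offset": [0, -1.47, -0.13], "spin": 0.55},
    {"offset": [0.07, -1.74, -0.13], "spin": 0.644},
    {"offset": [0.12, -2.25, -0.13], "spin": 0.644},
    {"offset": [0.17, -2.72, -0.13], "spin": 0.644},
  ],
)

```text
time_s: 36.57
eef_pos: [549.8, -180.0, 63.3]
ee_rot: [-0.003, -0.117, 0.993, 0.0]
force: [-18.4, 0.1, 14.2]
grip_width: 0.094
grip_force: 115.6
```

```bash
python3 -c "
from st import *
shot('scene');print(tray())"
```

```text
36.5667 [ 549.78 -180.02   63.3 ] ab [[-123.91 -122.8    63.3 ]] F [-18.43   0.08  14.19] [-0.42  2.46 -0.3 ] 0.09404445612160309 115.56237411510665 psi -0.1333378948845747
(array([-123.01,   10.53,   84.  ]), array([269, 234,  23,  20, 285], dtype=int32))
```

Request:
send_rows(
  targets=[
    {"offset": [-0.05, 0.38, 0], "spin": -0.12},
    {"offset": [-0.06, 0.74, 0], "spin": -0.24},
    {"offset": [-0.05, 1.1, 0.02], "spin": -0.36},
    {"offset": [0.0, 1.45, 0.08], "spin": -0.48},
    {"offset": [0.08, 1.75, 0.14], "spin": -0.6},
    {"offset": [0.17, 2.03, 0.2], "spin": -0.72},
    {"offset": [0.23, 2.18, 0.24], "spin": -0.8},
  ],
)

```text
time_s: 37.35
eef_pos: [550.3, -157.8, 66.0]
ee_rot: [-0.005, 0.282, 0.959, -0.001]
force: [-27.9, 0.4, 24.5]
grip_width: 0.095
grip_force: 119.1
```

Request:
send_rows(
  targets=[
    {"offset": [0, 0, -0.1], "spin": 0.0},
    {"offset": [0, -0.05, -0.15], "spin": 0.1},
    {"offset": [0, -0.1, -0.2], "spin": 0.18},
  ],
  grip=0.25,
)

```text
time_s: 37.6
eef_pos: [554.1, -158.8, 63.0]
ee_rot: [-0.0, 0.19, 0.982, 0.0]
force: [-0.8, 0.5, -0.3]
grip_width: 0.25
grip_force: 0.0
```

```bash
python3 -c "
from st import *
q,e=shot('scene');print(fitwing(q,'scene',(-118,-97,.5)))"
```

```text
37.6 [ 554.08 -158.8    62.97] ab [[-103.22 -116.39   62.97]] F [-0.82  0.49 -0.33] [-0.01  0.04  0.04] 0.24961312931740987 0.0 psi 0.4827233367730508
(array([-116.05,  -95.59,    0.5 ]), np.float64(0.17491883039474487), 77)
```

Request:
send_rows(
  targets=[
    {"offset": [0, 0, 0], "spin": 0},
    {"offset": [0, 0, 0], "spin": 0},
    {"offset": [0, 0, 0], "spin": 0},
    {"offset": [-0.01, 0.18, 0.03], "spin": -0.12},
    {"offset": [-0.02, 0.36, 0.06], "spin": -0.24},
    {"offset": [-0.02, 0.52, 0.1], "spin": -0.36},
    {"offset": [-0.02, 0.6, 0.12], "spin": -0.46},
    {"offset": [-0.02, 0.62, 0.12], "spin": -0.5},
  ],
  grip=0,
)

```text
time_s: 38.32
eef_pos: [551.1, -152.7, 67.3]
ee_rot: [-0.004, 0.431, 0.902, -0.002]
force: [-31.9, 2.6, 41.2]
grip_width: 0.071
grip_force: 122.4
```

Request:
send_rows(
  targets=[
    {"offset": [0, 0, -0.1], "spin": 0.0},
    {"offset": [0, -0.03, -0.15], "spin": 0.1},
    {"offset": [0, -0.05, -0.2], "spin": 0.2},
  ],
  grip=0.25,
)

```text
time_s: 38.57
eef_pos: [553.6, -153.3, 62.4]
ee_rot: [-0.001, 0.336, 0.942, -0.0]
force: [-5.0, -1.3, 1.9]
grip_width: 0.247
grip_force: 2.4
```

```bash
python3 -c "
from st import *
q,e=shot('scene');print(fitwing(q,'scene',(-117,-97,.6)))"
```

```text
38.5667 [ 553.62 -153.35   62.36] ab [[ -97.75 -116.29   62.36]] F [-4.96 -1.31  1.87] [-0.35  0.81 -0.13] 0.24673765694881453 2.4360580324838566 psi 0.7850867004540643
(array([-121.95,  -96.24,    0.71]), np.float64(0.15460526943206787), 114)
```

Request:
send_rows(
  targets=[
    {"offset": [-0.03, 0.2, 0], "spin": 0},
    {"offset": [-0.05, 0.4, 0], "spin": 0},
    {"offset": [-0.07, 0.6, 0], "spin": 0},
    {"offset": [-0.08, 0.75, 0], "spin": 0},
    {"offset": [-0.09, 0.85, 0], "spin": 0},
  ],
)

```text
time_s: 39.03
eef_pos: [552.9, -145.5, 62.3]
ee_rot: [-0.0, 0.339, 0.941, -0.001]
force: [-2.9, -5.3, 2.5]
grip_width: 0.252
grip_force: 3.3
```

```bash
python3 -c "
from st import *
q,e=shot('scene');print(fitwing(q,'scene',(-119,-97,.7)));print(tray())"
```

```text
39.0333 [ 552.95 -145.47   62.26] ab [[ -89.84 -116.17   62.26]] F [-2.86 -5.25  2.48] [-0.95  0.55 -0.02] 0.25189744912814344 3.2752241380512714 psi 0.7917268908765412
(array([-114.81,  -95.88,    0.72]), np.float64(0.14161035418510437), 111)
(array([-118.5 ,   10.48,   84.  ]), array([269, 234,  23,  20, 285], dtype=int32))
```

Request:
send_rows(
  targets=[
    {"offset": [-0.05, -0.3, 0], "spin": 0},
    {"offset": [-1.2, 0.7, 0], "spin": 0},
    {"offset": [-3.2, 2.2, 0], "spin": 0},
    {"offset": [-6, 3.8, 0], "spin": 0},
    {"offset": [-9, 5.5, 0], "spin": 0},
    {"offset": [-9, 5.5, 0], "spin": 0},
  ],
  grip=0.45,
)

```text
time_s: 39.73
eef_pos: [457.9, -86.2, 61.0]
ee_rot: [-0.004, 0.337, 0.941, 0.001]
force: [-0.3, -0.3, -0.6]
grip_width: 0.452
grip_force: 0.0
```

```bash
python3 -c "
from st import *
q,e=shot('scene');print(fitwing(q,'scene',(-116,-97,.7)));print(tray())
print(ctrl.sense()['time_s']);print(ctrl.finish_job())"
```

```text
39.7333 [457.86 -86.23  60.98] ab [[ -21.35 -204.82   60.98]] F [-0.33 -0.25 -0.59] [ 0.01 -0.02 -0.03] 0.4520358187796169 0.0 psi 0.7885466734928845
(array([-113.94,  -95.8 ,    0.73]), np.float64(0.1328125), 116)
(array([-118.01,   10.24,   84.  ]), array([268, 234,  23,  19, 279], dtype=int32))
39.9333
the job is handed in; nothing more can be done
None
```

I handed the job in at about 40 s, but I don't think it was done cleanly. The plate is about 3 mm off centre by my estimate, the knob reads about 1.48 of 1.5 rad (not confirmed fully tight), and the tray still stands. The stage slid several millimetres four times with the knob reading well above its 0.9 bite point, which breaks the instruction to free the clamp before moving it.

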